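# Set up a sine bar on a stack of gauge blocks and lay the wedge on it

### The arm

A 6-joint arm with a two-finger parallel gripper is mounted at the origin on the work surface. World frame = base frame: x ahead of the robot, y to its left, z up, the work surface at z = 0. Lengths are in mm, angles in rad, forces in N, time in s.
With the tool pointing down it reaches from about 350 to 975 mm from the base axis. Payload 7.1 kg.
Tool frame: the origin (TCP) lies midway between the tips of the shut fingers; the grasp point (between the pads) lies 19 mm behind it (ctrl.grip_depth is the distance from the TCP to the grasp point, in mm); z points along the fingers, y is the line along which they close (so a half turn about z gives the same grasp; the last joint's range is limited). The gripper opens to 88 mm and grips with 3 to 60 N. Pads are 20 mm wide; open, the fingers measure 115 mm over their backs; the gripper's body (75 mm by 178 mm) begins 61 mm behind the grasp point.
Start: joints at [1.11, 0.423, 1.63, -0, 1.089, -0.019], TCP at [267.197, 564.987, 222.675] pointing down, gripper open.
Joint ranges: [-3, 3], [-0.9, 2.11], [0.09, 2.58], [-1.31, 4.45], [0.11, 2.69], [-2.54, 2.54]. Speed limits (rad/s): [2.39, 2.39, 3.01, 3.14, 3.14, 3.14].

### API

Orientations are given as a rotation vector (axis times angle).
In Python, from workcell import ctrl, cams gives the robot as it stands.
- The arm moves only by the tool move_arm, never from a script. Its argument "steps" is a list of rows, each a list of 3 entries, a list of its own where there are three numbers: the shift along the tool's x, y, z in units of 25 mm (1.0 is 25 mm), then the turn about the tool's z in units of 5 degrees (1.0 is 5 degrees), then the closure, from 0 (fully open) to 1 (shut). A call has 1 to 20 rows; each row shifts and turns the commanded pose from where the row before left it, along the tool's axes as they then stand; what a row does not reach is not made up. A row lasts 1/12 s, in which the tool goes at most 41.7 mm and 7.16 degrees, less where a joint would pass 70% of its speed; a pose out of reach is approached as far as the arm can. A call is refused whole if a number of a shift passes 1 or a number of a turn 1, either way. A call with a gripper value outside its range is refused whole. The fingers move at their own pace and stop on an object; the grip force is fixed at half the most. Time passes only in rows, so rows that do not move let the fingers close. It gives the time, the measured TCP pose, the force, the opening and the grip force at its end, in the units of the state.
- ctrl.get_obs(): the state, without advancing time (a new reading comes with each control period).
- cams.get_image(name): name is "side" or "top" or "wrist"; returns a dict with "image" (400x640x3 uint8, red, green, blue), "camera_matrix" (3x3 intrinsics, pixels), "xyz" and "rotation" of the camera in the world; the wrist camera has in their place "mount" (4x4, takes a point from camera to tool coordinates, whose origin is the TCP and whose axes are the flange's). Camera axes: x right, y down, z forward; pixel columns grow to the right and rows downward; lengths in mm; the calibration is good to about 2 mm. The wrist camera is an equidistant fisheye: a pixel r from the principal point sees the ray r / f radians off the axis. A picture is of the moment at which its call begins: read the wrist's pose just before it. There is no depth.
- ctrl.close_job(): hands the job in; it is judged then, once.
Trained networks look in the newest picture that a camera, given by its name, has taken for a name from the list of things; names that differ only in an ending like _2 or _b are one class to them, and where a whole thing is asked for, a point or a joint stands for the part that bears it (a point fixed in the world has none). Each returns a list of dicts, best first, with "p" (0 to 1); they miss things now and then, are a little off and sometimes report something else, mostly with a low value. They report only what shows in the picture. A call takes as long as a camera call. They do not tell look-alikes from the thing itself.
- cams.boxes_of(camera, thing): "rect" ([centre column, centre row, width, height] in pixels, round what is visible of it).
- cams.cut_out(camera, thing): "pixels" (400x640 bool, what is visible of it) and "rect" ([centre column, centre row, width, height] in pixels, round what is visible of it).
The state is a dict: "t": time; "qpos": joint angles; "qvel": joint speeds; "joint_torque": joint torques, N m; "ee_pos": TCP position; "orientation": TCP orientation; "ft_force": force on the tool from outside, world axes, zero at the start; "moment": the same for the moment, N m; "width": finger opening in mm; "grasp_force": force on a finger pad.
Only numpy, scipy, OpenCV 4.12 (cv2) and the standard library are available. Lean on these libraries where they do the work, as an engineer would, in place of code of your own. Each camera call takes 0.05 s, during which the arm holds its last target. There are 200 camera calls.

### The job

Set up the sine bar on the small granite plate for checking the brass wedge: stand the steel gauge block on the plate, the white ceramic block squarely on top of it and the dark carbide wear block squarely on top of that. Then lay the sine bar with its plain-end roller resting on the middle of the stack and its stop-end roller down on the plate, and last lay the wedge lengthwise on the bar, flat, with its thick end against the end stop, so that its sloping face comes level. Leave everything released and standing there, and leave the V-block and the ring gauge where they are.

Things in the scene. Friction and masses are not known exactly. Their poses are not given: they have to be found in the camera images.
- steel_block: Gauge block, 24 x 24 mm square, 16 mm high, bright steel grey, 0.07 kg, small dark hole mark on top. Starts flat on a thin blue mat (mat top 3 mm above the bench). Origin: centre of its underside; z up through its height, x and y along its sides. Bottom block of the stack.
- white_block: Gauge block, 24 x 24 mm square, 10 mm high, white ceramic, 0.035 kg, small dark hole mark on top. Starts flat on a thin blue mat (mat top 3 mm above the bench). Origin: centre of its underside; z up through its height, x and y along its sides. Middle block of the stack.
- dark_block: Gauge block, 24 x 24 mm square, 8 mm high, nearly black carbide, 0.065 kg, small dark hole mark on top. Starts flat on a thin blue mat (mat top 3 mm above the bench). Origin: centre of its underside; z up through its height, x and y along its sides. Top block of the stack, under the roller.
- sine_bar: Steel sine bar, 0.6 kg: bar 120 (x) x 25 (y) mm, top face at z = 30 mm, on two 20 mm rollers at x = -50 and +50. Dark end stop at x = -60 to -66, z = 14 to 42, 12 mm above the top; the +x end is plain. Underside at z = 8 between x = -38 and 38, else 18. Starts level on the mat on its rollers. Origin: midway, at the rollers' lowest line; x to the plain end. Slopes 0.347 rad once on the 34 mm stack.
- roller_plain (a point): Point on the axis of the sine bar's plain-end roller, at mid width: 50 mm along +x and 10 mm above the bar's origin. The roller touches 10 mm below it.
- wedge: Brass wedge, 0.3 kg: 64 mm long (x), 30 wide (y), 31 mm high at the thick end (x = -32) and 8 mm at the thin end (x = +32), top sloping 0.347 rad, a dark hole on it near the thick end. Starts flat on the mat. Origin: centre of its underside, z up, x to the thin end; centre of mass at x = -6. On the bar against the stop its origin is at x = -28, z = 30 mm of the bar.
- wedge_thin (a point): Point on the wedge's underside at the middle of its thin end: 32 mm along +x from its origin.
- plate: Dark granite surface plate, fixed, 300 (x) x 200 (y) x 50 mm high, brass tag on its -y side. Its flat top, 50 mm above the bench, is the work place: stack and bar may stand anywhere on it, in any direction, clear of the V-block and well inside the edges. Origin: centre of its underside; z up.
- v_block: Dark steel V-block, 45 (x) x 40 (y) x 34.5 mm high, loose, on the +x end part of the plate, its centre 95 to 115 mm along the plate's x. Origin: centre of its underside. Bystander: do not move it.
- ring_gauge: Bright plain ring gauge, 36 mm outside diameter, 14 mm high, lying loose on the mat in one row with the three gauge blocks. Origin: centre of its underside. Bystander: do not move it.
Not all that is in view belongs to the job. What is shaped like the white_block but red is not meant. Several things look just like the wedge: the one meant starts farthest to the robot's right.

How it is judged (in metres and radians):
On the way, in this order (a step that is already met when the one before it is completed fails the run):
1. the steel block stands released on the granite plate (x of steel_block in the frame of plate between -0.14 and 0.14 m and y of steel_block in the frame of plate between -0.09 and 0.09 m and z of steel_block in the frame of plate between 0.047 and 0.053 m and angle between steel_block's own z axis and vertical below 0.05 rad and contact force between the fingers and steel_block below 0.05 N and linear speed of steel_block below 0.02 m/s), for 0.2 s.
2. the white block stands released on the steel block (horizontal distance between white_block and steel_block below 0.007 m and z of white_block in the frame of steel_block between 0.0135 and 0.0185 m and angle between white_block's own z axis and vertical below 0.06 rad and contact force between the fingers and white_block below 0.05 N and linear speed of white_block below 0.02 m/s), for 0.2 s.
3. the dark block stands released on the white block (horizontal distance between dark_block and white_block below 0.007 m and horizontal distance between dark_block and steel_block below 0.009 m and z of dark_block in the frame of white_block between 0.0075 and 0.0125 m and angle between dark_block's own z axis and vertical below 0.06 rad and contact force between the fingers and dark_block below 0.05 N and linear speed of dark_block below 0.02 m/s), for 0.2 s.
4. the sine bar rests released, plain-end roller on the stack, stop-end roller on the plate (horizontal distance between roller_plain and dark_block below 0.01 m and z of roller_plain in the frame of dark_block between 0.015 and 0.021 m and z of sine_bar in the frame of plate between 0.0655 and 0.0697 m and x of sine_bar in the frame of plate between -0.12 and 0.12 m and y of sine_bar in the frame of plate between -0.09 and 0.09 m and angle between sine_bar's own z axis and vertical between 0.29 and 0.4 rad and contact force between the fingers and sine_bar below 0.05 N and linear speed of sine_bar below 0.02 m/s), for 0.2 s.
5. the wedge lies released on the bar against the stop (x of wedge in the frame of sine_bar between -0.03 and -0.022 m and y of wedge in the frame of sine_bar between -0.008 and 0.008 m and z of wedge in the frame of sine_bar between 0.0275 and 0.0325 m and x of wedge_thin in the frame of sine_bar above 0 m and angle between the z axis of wedge and the z axis of sine_bar, either way round below 0.06 rad and angle between the x axis of wedge and the x axis of sine_bar, either way round below 0.15 rad and contact force between the fingers and wedge below 0.05 N and linear speed of wedge below 0.02 m/s), for 0.2 s.
At the end, for the whole second after the job is handed in: Steel, white, dark block stacked on the plate, centres within 7 mm of the one below; plain-end roller on the dark block within 10 mm of its centre, stop-end roller on the plate; wedge flat on the bar, thick end within 6 mm of the stop, 8 mm of mid-line, 0.15 rad; all released, at rest (all of step 1 and all of step 2 and all of step 3 and all of step 4 and all of step 5); the robot touches nothing.
It fails at once if the V-block is moved by more than 20 mm (distance of v_block from where it was at the start of the episode above 0.02 m).
It fails at once if the ring gauge is moved by more than 20 mm (distance of ring_gauge from where it was at the start of the episode above 0.02 m).
It also fails if it takes over 144 s, if anything falls off the work surface, if the arm or the gripper's body presses on something with over 40 N, if the wrist force passes 120 N, or if a joint passes its speed limit or range.

## Working session

There is one attempt and no reset: what is moved stays moved. The work goes in short steps, Python scripts to look and compute and a tool call to move; the robot and the scene stay as the last step left them, time stands still between calls to the robot, and variables do not carry over. Pictures are saved under pics/ and viewed, at most 14 in all, crops included, and the job is handed in when it is done.

Besides the shell and the picture viewer there is one more tool, called after ">>>" as name(argument=value, ...) on one line, values as JSON. move_arm: Moves the arm, as the interface text tells. Its arguments: {"type":"object","properties":{"steps":{"type":"array"}},"required":["steps"]}

```bash
mkdir -p pics; ls
cat > look.py <<'E'
import cv2,sys,numpy as np
from workcell import ctrl,cams
def pic(cam,name,crop=None,scale=1):
    d=cams.get_image(cam);im=d["image"][:,:,::-1]
    if crop: x0,y0,x1,y1=crop;im=im[y0:y1,x0:x1]
    if scale!=1: im=cv2.resize(im,None,fx=scale,fy=scale,interpolation=cv2.INTER_CUBIC)
    cv2.imwrite("pics/"+name,im);return d
def onz(d,uv,z):
    K=d["camera_matrix"];R=np.array(d["rotation"]);c=np.array(d["xyz"])
    r=R@np.linalg.solve(K,np.array([uv[0],uv[1],1.0]));return c+r*(z-c[2])/r[2]
def proj(d,P):
    K=np.array(d["camera_matrix"]);R=np.array(d["rotation"]);c=np.array(d["xyz"])
    q=K@(R.T@(np.asarray(P,float)-c));return q[:2]/q[2]
E
python3 - <<'E'
from look import *
np.set_printoptions(precision=3,suppress=True)
for c in("top","side"):
    d=pic(c,c+"0.png"); print(c,d["xyz"],d["rotation"],d["camera_matrix"])
    for n in("steel_block","white_block","dark_block","sine_bar","wedge","plate","v_block","ring_gauge"):
        print(n,[(np.round(b["rect"]).astype(int).tolist(),round(b["p"],2)) for b in cams.boxes_of(c,n)])
print(ctrl.get_obs())
E
```

```text
pics
top [410.52   15.472 899.138] [-2.138  2.152 -0.169] [[383.572   0.    321.246]
 [  0.    383.572 197.851]
 [  0.      0.      1.   ]]
steel_block [([252, 222, 9, 9], 0.67)]
white_block [([220, 221, 18, 9], 0.6), ([207, 268, 10, 16], 0.48)]
dark_block []
sine_bar [([211, 160, 57, 36], 0.67)]
wedge [([285, 173, 31, 16], 0.95), ([248, 280, 30, 23], 0.86)]
plate [([406, 198, 102, 134], 0.61)]
v_block [([418, 151, 24, 30], 0.57)]
ring_gauge [([193, 213, 20, 17], 0.56)]
side [ 291.415 -541.633  803.342] [-2.42   0.522 -0.16 ] [[463.589   0.    318.754]
 [  0.    463.589 197.586]
 [  0.      0.      1.   ]]
steel_block [([277, 165, 15, 17], 0.64)]
white_block [([272, 142, 14, 13], 0.55), ([369, 283, 192, 158], 0.45)]
dark_block [([285, 189, 10, 11], 0.65)]
sine_bar [([323, 117, 50, 36], 0.92)]
wedge [([336, 171, 22, 24], 0.58), ([224, 182, 31, 24], 0.56)]
plate [([370, 283, 196, 159], 0.65), ([336, 170, 16, 24], 0.45)]
v_block [([430, 253, 33, 27], 0.7)]
ring_gauge [([266, 125, 18, 14], 0.47)]
{'t': 0.9, 'qpos': array([ 1.11 ,  0.423,  1.63 ,  0.   ,  1.089, -0.019]), 'qvel': array([ 0.002,  0.   ,  0.   ,  0.001,  0.002, -0.   ]), 'joint_torque': array([  0.   , -54.455, -27.405,   0.065,   0.017,  -0.   ]), 'ee_pos': array([267.224, 564.99 , 222.699]), 'orientation': array([-0.688, -3.065, -0.   ]), 'ft_force': array([ 0.241, -0.913, -0.106]), 'moment': array([-0.002, -0.016,  0.022]), 'grasp_force': 0.0, 'width': 87.6522747689804}
```

View images.

```bash
sed -i 's/R=np.array(d\["rotation"\])/R=cv2.Rodrigues(np.array(d["rotation"],float))[0]/' look.py
python3 - <<'E'
from look import *
pic("top","t1.png",(160,110,480,310),2.5);pic("side","s1.png",(190,80,490,300),2.6)
E
```

```text
(no output)
```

View pics/t1.png

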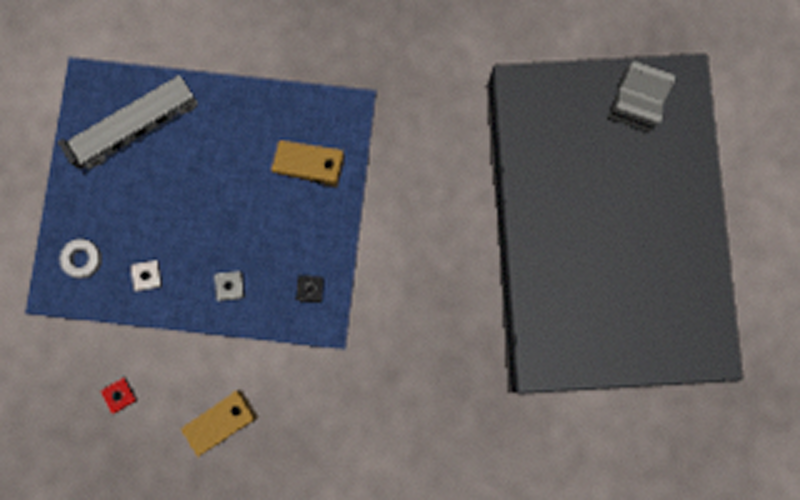

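View pics/s1.png

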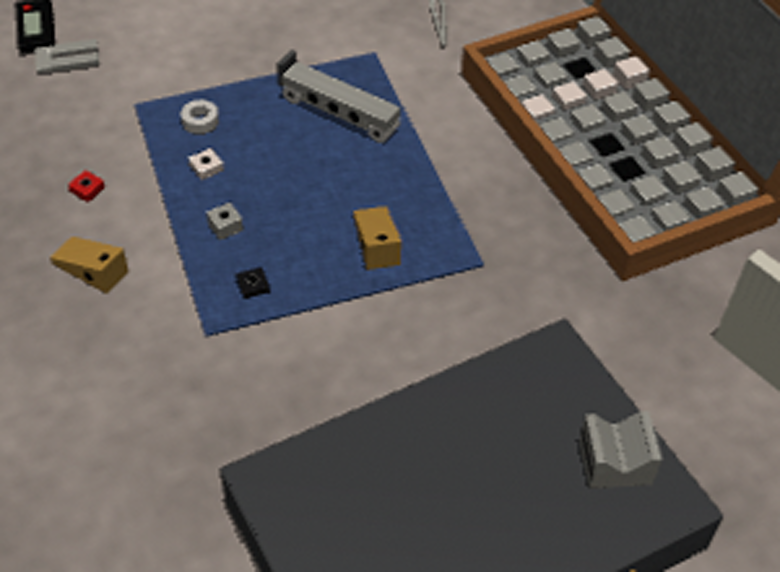

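The side/top crops show the mat with the bar (top crop 130,120; stop end at 75,155), the ring (79,258), white (145,275), steel (228,286) and dark (310,289) blocks, the red decoy (118,395), and the plate with its V-block (645,95). There are two wedge candidates in full top pixels: (283,174) on the mat and (248,280) off it. World −y is image right, so (283,174) is the one farthest right, and it also lies on the mat. I will confirm this in an enlarged crop.

```bash
cat > m.py <<'E'
from look import *
np.set_printoptions(precision=1,suppress=True)
d=pic("top","w2.png",(150,100,480,300),2.4)
H={"steel_block":19,"white_block":13,"dark_block":11,"sine_bar":33,"wedge":20,"plate":50,"v_block":80,"ring_gauge":17}
for n,z in H.items():
    for b in cams.cut_out("top",n)[:3]:
        c=cv2.findContours(b["pixels"].astype(np.uint8),0,2)[0]; c=max(c,key=cv2.contourArea).reshape(-1,2)
        P=np.array([onz(d,p,z)[:2] for p in c],np.float32); r=cv2.minAreaRect(P)
        print(n,round(b["p"],2),np.round(b["rect"]),"c",np.array(r[0]),"size",np.array(r[1]),"ang",r[2])
# plate corners from the crop picture /2.5 + (160,110)
for u in((495,66),(707,54),(742,379),(518,391)):
    print(u,onz(d,(160+u[0]/2.5,110+u[1]/2.5),50)[:2])
w=cams.get_image("wrist");print(w["camera_matrix"],w["mount"])
d2=d["image"][140:210,250:320][:,:,::-1];a=cv2.resize(d2,(400,400),interpolation=2)
d3=d["image"][245:315,215:285][:,:,::-1];b=cv2.resize(d3,(400,400),interpolation=2)
cv2.imwrite("pics/wc.png",np.hstack([a,b]))
E
python3 m.py
```

```text
dark_block 0.69 [284. 227.  10.  10.] c [483.5  96.9] size [23.3 23.2] ang 89.61227416992188
dark_block 0.26 [417. 150.  24.  31.] c [ 665.6 -218.6] size [47.4 62.8] ang 69.53304290771484
sine_bar 0.73 [211. 160.  56.  40.] c [635.2 264.2] size [ 38.1 128.9] ang 29.23297691345215
wedge 0.77 [247. 279.  31.  25.] c [363.4 177.7] size [33.1 66.8] ang 31.955060958862305
wedge 0.74 [284. 174.  32.  19.] c [602.   98.5] size [62.2 34. ] ang 76.35763549804688
plate 0.87 [406. 199.  99. 137.] c [ 541.4 -176.5] size [298.7 204. ] ang 2.8547561168670654
v_block 0.62 [415. 148.  30.  30.] c [ 646.7 -200.1] size [46.3 57.6] ang 69.5262680053711
ring_gauge 0.63 [194. 212.  18.  20.] c [512.2 307.6] size [35.3 33.5] ang 45.932491302490234
(495, 66) [682.8 -75.1]
(707, 54) [ 693.2 -270.9]
(742, 379) [ 397.6 -285.2]
(518, 391) [388.7 -88.8]
[[309.7   0.  317. ]
 [  0.  309.7 200.3]
 [  0.    0.    1. ]] [[  -0.    -1.    -0.2   66.7]
 [   1.    -0.     0.     0.6]
 [  -0.    -0.2    1.  -162.6]
 [   0.     0.     0.     1. ]]
```

View pics/wc.png

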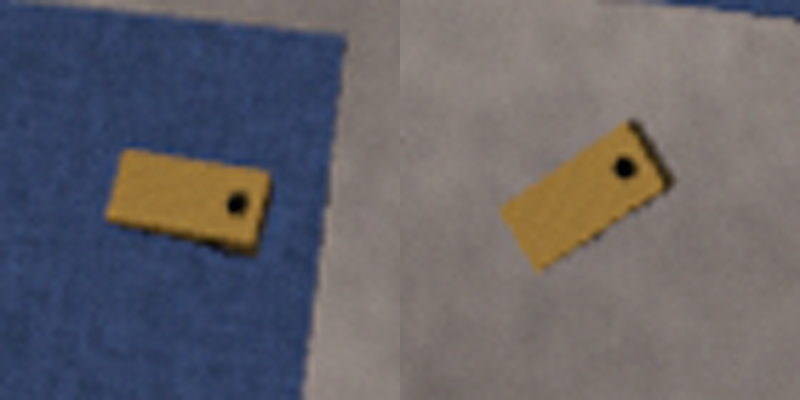

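The crop confirms it: the mat wedge at full-image (283,174) has its hole, and so its thick end, at image right (−y). It is the rightmost of the two and lies on the mat, so it is the one meant. Next come the planner and the wrist measuring helper.

```bash
cat > plan.py <<'E'
import sys
from look import *
np.set_printoptions(precision=3,suppress=True)
def tool():
    o=ctrl.get_obs();return np.array(o["ee_pos"]),cv2.Rodrigues(np.array(o["orientation"],float))[0],o
def plan(x,y,z,h=None):
    p,R,o=tool();now=np.degrees(np.arctan2(R[1,0],R[0,0]))
    s="t %.1f at %s head %.1f j6 %.2f | "%(o["t"],np.round(p,1),now,o["qpos"][5])
    d=np.array([x,y,z])-p;s+="shift units now %s"%np.round(R.T@d/25,3)
    if h is not None:
        a=(h-now+180)%360-180;R2=cv2.Rodrigues(np.array([0,0,np.radians(a)]))[0]@R
        s+=" turn %.2f, after turn shift %s"%(-a/5,np.round(R2.T@d/25,3))
    print(s)
def wrist(things,save=None):
    """things: name->z of the seen face; prints min-area rectangles in world"""
    p,R,_=tool();d=cams.get_image("wrist");M=np.array(d["mount"]);K=d["camera_matrix"]
    if save: cv2.imwrite("pics/"+save,d["image"][:,:,::-1])
    def ray(uv,z):
        q=(np.asarray(uv,float)-K[:2,2])/K[0,0];r=np.hypot(*q)+1e-9
        v=np.r_[q/r*np.sin(r),np.cos(r)];v=R@M[:3,:3]@v;c=p+R@M[:3,3];return c+v*(z-c[2])/v[2]
    for n,z in things.items():
        for b in cams.cut_out("wrist",n)[:3]:
            c=cv2.findContours(b["pixels"].astype(np.uint8),0,2)[0]
            if not c: continue
            c=max(c,key=cv2.contourArea).reshape(-1,2)
            P=np.array([ray(u,z)[:2] for u in c],np.float32);r=cv2.minAreaRect(P)
            print(n,"p%.2f"%b["p"],np.round(b["rect"]).tolist(),"c",np.round(r[0],1),"size",np.round(r[1],1),"ang %.1f"%r[2])
    return d,ray
if __name__=="__main__": plan(*map(float,sys.argv[1:]))
E
python3 - <<'E'
from plan import *
d=cams.get_image("top")
for n,u in dict(steel=(228,286),white=(145,275),dark=(310,289),ring=(79,258)).items():
    print(n,onz(d,(160+u[0]/2.5,110+u[1]/2.5),{"steel":19,"white":13,"dark":11,"ring":17}[n]))
s=onz(d,(160+228/2.5,110+286/2.5),19); plan(s[0]-20,s[1],150,100)
E
```

```text
steel [484.721 171.343  19.   ]
white [495.943 249.355  13.   ]
dark [482.096  96.817  11.   ]
ring [511.716 309.692  17.   ]
t 1.6 at [267.2 565.  222.7] head 154.7 j6 -0.02 | shift units now [-13.875 -10.855   2.907] turn 10.94, after turn shift [-16.878   5.046   2.907]
```

>>> move_arm(steps=[[[-0.93,-0.72,0],0,0],[[-0.93,-0.72,0],0,0],[[-0.93,-0.72,0],0,0],[[-0.93,-0.72,0],0,0],[[-0.93,-0.72,0],0,0],[[-0.93,-0.72,0],0,0],[[-0.93,-0.72,0],0,0],[[-0.93,-0.72,0],0,0],[[-0.93,-0.72,0],0,0],[[-0.93,-0.72,0],0,0],[[-0.93,-0.72,0],0,0],[[-0.93,-0.72,0],0,0],[[-0.93,-0.72,0],0,0],[[-0.93,-0.72,0],0,0],[[-0.85,-0.77,0],0,0],[[0,0,0],0,0]])

```text
t: 2.88
ee_pos: [466.2, 168.2, 222.9]
orientation: [0.693, 3.063, -0.001]
ft_force: [-0.1, 0.3, -0.3]
width: 88.0
grasp_force: 0.0
```

>>> move_arm(steps=[[[0,0,0.3],1,0],[[0,0,0.3],1,0],[[0,0,0.3],1,0],[[0,0,0.3],1,0],[[0,0,0.3],1,0],[[0,0,0.3],1,0],[[0,0,0.3],1,0],[[0,0,0.3],1,0],[[0,0,0.3],1,0],[[0,0,0.2],1,0],[[0,0,0],0.9,0],[[0,0,0],0,0],[[0,0,0],0,0]])

```text
t: 3.97
ee_pos: [464.6, 171.9, 150.2]
orientation: [-2.012, -2.413, -0.0]
ft_force: [0.5, -0.4, -0.4]
width: 88.0
grasp_force: 0.0
```

Run:
```python
from plan import *
plan(464.7,171.3,150,100)
wrist({"steel_block":19,"white_block":13,"dark_block":11,"ring_gauge":17,"sine_bar":33,"wedge":20},"w1.png")
```

```text
t 4.0 at [464.6 171.9 150.2] head 100.3 j6 0.15 | shift units now [-0.026 -0.001  0.009] turn 0.07, after turn shift [-0.026 -0.     0.009]
white_block p0.96 [362.0, 121.0, 24.0, 27.0] c [496.6 249. ] size [24.5 22.7] ang 11.2
white_block p0.82 [257.0, 78.0, 31.0, 34.0] c [388.2 271.1] size [24.5 26.9] ang 31.5
white_block p0.64 [494.0, 138.0, 56.0, 120.0] c [646.6 263.8] size [ 46.7 135.4] ang 29.6
dark_block p0.61 [323.0, 261.0, 29.0, 27.0] c [483.9  98.6] size [27.6 24.8] ang 84.6
ring_gauge p0.67 [391.0, 62.0, 37.0, 33.0] c [512.3 308.9] size [36.2 35.4] ang 13.7
sine_bar p0.90 [494.0, 137.0, 54.0, 122.0] c [633.2 262.4] size [ 45.6 126. ] ang 28.1
wedge p0.64 [438.0, 252.0, 18.0, 15.0] c [606.  132.6] size [ 8.6 31. ] ang 67.4
wedge p0.62 [221.0, 168.0, 53.0, 76.0] c [364.7 179.2] size [40.  65.9] ang 29.3
```

View pics/w1.png

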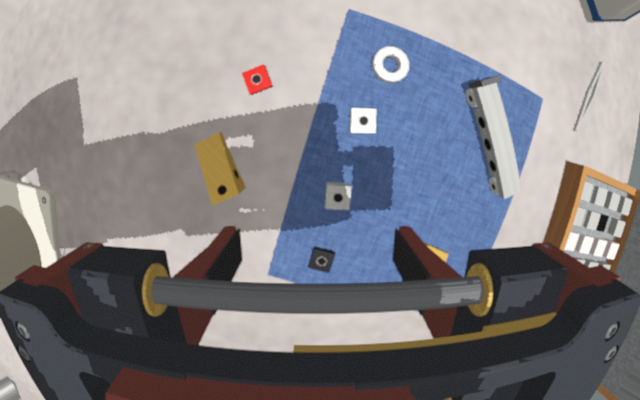

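The wrist view shows steel at (337,196), white (363,120), dark (321,260), ring (391,63), bar (494,138) and the red decoy (257,79).

>>> move_arm(steps=[[[-0.05,0.25,0.8],0,0],[[-0.05,0.25,0.8],0,0],[[-0.05,0.25,0.8],0,0],[[0,0.05,0.4],0,0],[[0,0,0],0,0],[[0,0,0],0,0]])

```text
t: 4.82
ee_pos: [484.5, 171.2, 80.0]
orientation: [-2.015, -2.409, 0.002]
ft_force: [1.4, -1.1, 0.8]
width: 87.8
grasp_force: 0.0
```

Run:
```python
from plan import *
d,ray=wrist({"steel_block":19,"dark_block":11,"white_block":13})
cv2.imwrite("pics/w2.png",cv2.resize(d["image"][120:300,230:430][:,:,::-1],None,fx=3,fy=3))
plan(484.7,171.3,80,100)
```

```text
steel_block p0.80 [319.0, 213.0, 32.0, 35.0] c [486.8 172.7] size [22.7 27. ] ang 7.2
steel_block p0.72 [516.0, 135.0, 69.0, 158.0] c [642.2 263.8] size [ 55.2 135.6] ang 26.4
dark_block p0.57 [303.0, 279.0, 29.0, 9.0] c [484.6 110.5] size [22.1  7.8] ang 10.8
white_block p0.84 [216.0, 66.0, 36.0, 42.0] c [389.8 270.8] size [26.7 26.4] ang 31.3
white_block p0.60 [351.0, 117.0, 34.0, 36.0] c [497.  249.2] size [24.5 24.5] ang 10.4
t 5.0 at [485.4 171.6  81.2] head 100.2 j6 0.14 | shift units now [-0.006 -0.031  0.048] turn 0.04, after turn shift [-0.006 -0.031  0.048]
```

View pics/w2.png

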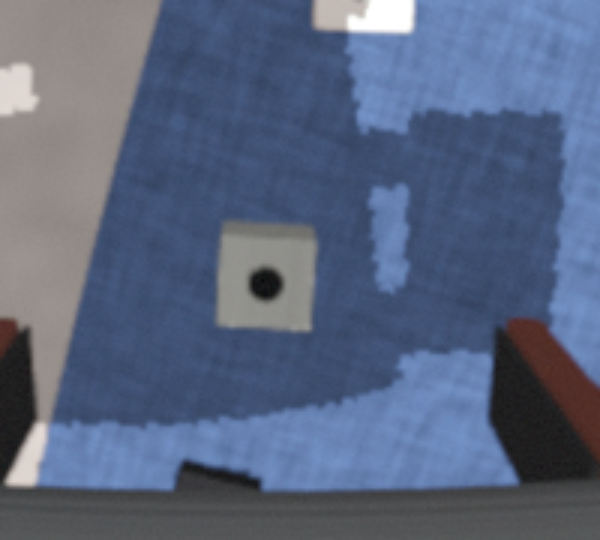

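Run:
```python
from plan import *
d,ray=wrist({})
s=ray((318.3,214.7),19);print(s)
plan(s[0],s[1],5.5,97.2)
```

```text
[488.136 170.566  19.   ]
t 5.1 at [485.4 171.6  81.2] head 100.2 j6 0.14 | shift units now [-0.06   0.095  3.026] turn 0.60, after turn shift [-0.055  0.098  3.026]
```

>>> move_arm(steps=[[[-0.06,0.1,0.7],0.6,0],[[0,0,0.8],0,0],[[0,0,0.8],0,0],[[0,0,0.7],0,0],[[0,0,0],0,0],[[0,0,0],0,0.3],[[0,0,0],0,1],[[0,0,0],0,1],[[0,0,0],0,1],[[0,0,0],0,1],[[0,0,0],0,1],[[0,0,0],0,1]])

```text
t: 6.07
ee_pos: [487.8, 170.4, 5.4]
orientation: [2.078, 2.356, 0.0]
ft_force: [0.3, -0.4, 0.7]
width: 44.7
grasp_force: 0.0
```

```bash
python3 plan.py 560 -180 130 92.7; python3 -c "
from plan import *
p,R,o=tool();print(o['width'],o['grasp_force'],o['ft_force'])"
```

```text
t 6.1 at [487.8 170.4   5.4] head 97.2 j6 0.19 | shift units now [-14.265   1.112  -4.985] turn 0.90, after turn shift [-14.134   2.225  -4.984]
44.74038438945827 0.0 [ 0.345 -0.396  0.666]
```

>>> move_arm(steps=[[[0,0,0],0,1],[[0,0,0],0,1],[[0,0,0],0,1],[[0,0,0],0,1],[[0,0,0],0,1],[[0,0,-0.5],0,1],[[0,0,-1],0,1],[[0,0,-1],0,1],[[0,0,-1],0,1],[[0,0,-1],0,1],[[0,0,-0.5],0,1],[[0,0,0],0,1]])

```text
t: 7.07
ee_pos: [489.7, 171.0, 133.8]
orientation: [2.076, 2.354, 0.008]
ft_force: [-0.2, 0.5, -1.2]
width: 24.1
grasp_force: 30.0
```

>>> move_arm(steps=[[[-0.95,0.074,0],0,1],[[-0.95,0.074,0],0,1],[[-0.95,0.074,0],0,1],[[-0.95,0.074,0],0,1],[[-0.95,0.074,0],0,1],[[-0.95,0.074,0],0,1],[[-0.95,0.074,0],0,1],[[-0.95,0.074,0],0,1],[[-0.95,0.074,0],0,1],[[-0.95,0.074,0],0,1],[[-0.95,0.074,0],0,1],[[-0.95,0.074,0],0,1],[[-0.95,0.074,0],0,1],[[-0.95,0.074,0],0,1],[[-0.95,0.074,0],0,1],[[0,0,0],0.9,1],[[0,0,0],0,1]])

```text
t: 8.48
ee_pos: [559.3, -180.7, 129.3]
orientation: [-2.173, -2.267, 0.001]
ft_force: [-0.2, 0.3, -0.9]
width: 24.0
grasp_force: 30.0
```

Run:
```python
from plan import *
plan(560.6,-179,52.5,92.7)
d,ray=wrist({"plate":50,"v_block":80})
p,R,o=tool();print(o['width'],o['grasp_force'],o['ft_force'])
cv2.imwrite("pics/w3.png",d["image"][:,:,::-1])
```

```text
t 8.5 at [ 559.3 -180.7  129.3] head 92.4 j6 -0.37 | shift units now [0.066 0.057 3.071] turn -0.06, after turn shift [0.066 0.057 3.071]
plate p0.96 [299.0, 182.0, 344.0, 206.0] c [ 540.8 -164.9] size [300.9 171. ] ang 3.3
v_block p0.84 [427.0, 233.0, 80.0, 47.0] c [ 647.8 -196.1] size [37.2 61.7] ang 72.1
23.755313133403437 29.999886453151703 [ 0.822 -0.458 -0.519]
```

View pics/w3.png

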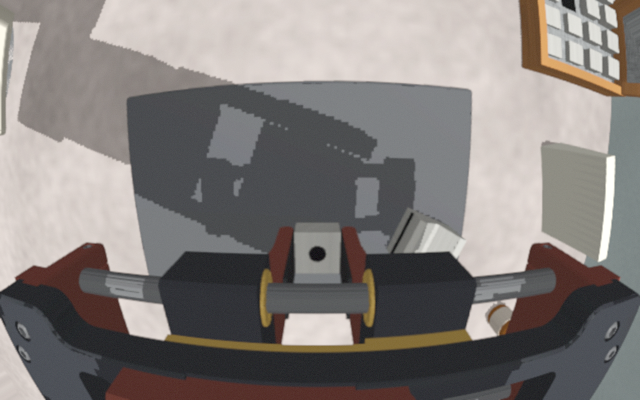

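The wrist view shows the steel block held at (317,252). The V-block is close at (427,233), so I'll place the stack 20 mm further from it, near the plate centre.

>>> move_arm(steps=[[[0.06,-0.42,0.6],-0.1,1],[[0,-0.43,0.8],0,1],[[0,0,0.8],0,1],[[0,0,0.6],0,1],[[0,0,0.2],0,1],[[0,0,0.06],0,1],[[0,0,0],0,1],[[0,0,0],0,1]])

```text
t: 9.3
ee_pos: [539.3, -179.2, 54.5]
orientation: [2.157, 2.282, 0.001]
ft_force: [0.6, -0.8, -1.0]
width: 23.8
grasp_force: 30.0
```

```bash
python3 plan.py 538 -180 52.4 93; python3 -c "
from plan import *
p,R,o=tool();print(o['width'],o['grasp_force'],o['ft_force'])"
```

```text
t 9.3 at [ 539.3 -179.2   54.5] head 93.2 j6 -0.40 | shift units now [-0.03  -0.052  0.084] turn 0.05, after turn shift [-0.031 -0.052  0.084]
23.823789451192788 29.999903440475464 [ 0.57  -0.763 -1.02 ]
```

>>> move_arm(steps=[[[0,0,0.03],0,1],[[0,0,0.02],0,1],[[0,0,0.02],0,1],[[0,0,0],0,1],[[0,0,0],0,1]])

```text
t: 9.72
ee_pos: [538.7, -179.3, 52.2]
orientation: [2.159, 2.282, 0.0]
ft_force: [-1.0, 0.9, 1.3]
width: 24.1
grasp_force: 30.0
```

>>> move_arm(steps=[[[0,0,0],0,0.7],[[0,0,0],0,0.5],[[0,0,0],0,0.5],[[0,0,0],0,0.5],[[0,0,0],0,0.5],[[0,0,-0.5],0,0.5],[[0,0,-1],0,0.5],[[0,0,-1],0,0.5],[[0,0,-0.5],0,0.5],[[0,0,0],0,0.5],[[0,0,0],0,0.5]])

```text
t: 10.63
ee_pos: [538.9, -179.3, 127.6]
orientation: [2.158, 2.281, 0.001]
ft_force: [-0.1, -0.1, 0.0]
width: 44.0
grasp_force: 0.0
```

Run:
```python
from plan import *
plan(497,249.2,80,100.4)
d,ray=wrist({"steel_block":66,"v_block":80})
cv2.imwrite("pics/w4.png",cv2.resize(d["image"][120:300,230:430][:,:,::-1],None,fx=3,fy=3))
```

```text
t 10.6 at [ 538.9 -179.3  127.6] head 93.2 j6 -0.40 | shift units now [17.209 -0.723  1.893] turn -1.44, after turn shift [17.164  1.443  1.896]
steel_block p0.87 [317.0, 210.0, 31.0, 39.0] c [ 539.6 -176.6] size [24.1 27.5] ang 3.1
v_block p0.95 [447.0, 230.0, 78.0, 42.0] c [ 645.8 -184.9] size [69.1 33. ] ang 1.9
v_block p0.31 [318.0, 185.0, 347.0, 204.0] c [ 540.7 -157.7] size [261.5 147.9] ang 2.7
```

View pics/w4.png

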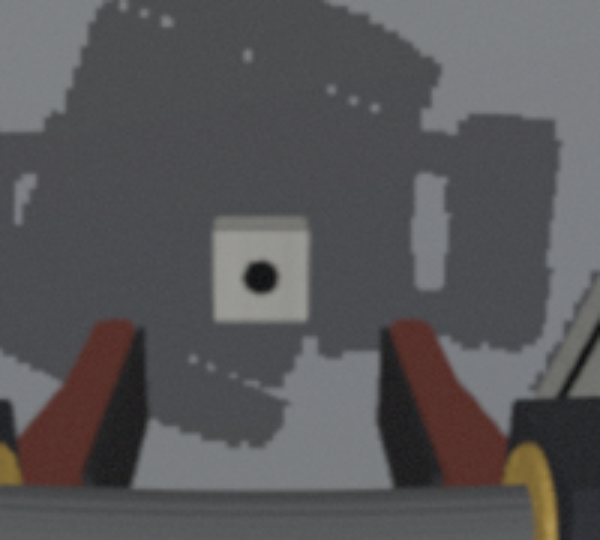

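Steel stands on the plate, its hole at crop (261,277), which is wrist px (317,212). Next is the white block.

Run:
```python
from plan import *
d,ray=wrist({}); print(ray((317,212.3),66))
```

```text
[ 538.876 -177.483   66.   ]
```

>>> move_arm(steps=[[[0.95,-0.04,0],0,0.5],[[0.95,-0.04,0],0,0.5],[[0.95,-0.04,0],0,0.5],[[0.95,-0.04,0],0,0.5],[[0.95,-0.04,0],0,0.5],[[0.95,-0.04,0],0,0.5],[[0.95,-0.04,0],0,0.5],[[0.95,-0.04,0],0,0.5],[[0.95,-0.04,0],0,0.5],[[0.95,-0.04,0],0,0.5],[[0.95,-0.04,0],0,0.5],[[0.95,-0.04,0],0,0.5],[[0.95,-0.04,0],0,0.5],[[0.95,-0.04,0],0,0.5],[[0.95,-0.04,0],0,0.5],[[0.95,-0.04,0],0,0.5],[[0.95,-0.04,0],0,0.5],[[0.95,-0.04,0],0,0.5],[[0,0,0],-1,0.5],[[0,0,0],-0.44,0.5]])

```text
t: 12.5
ee_pos: [496.0, 247.8, 125.7]
orientation: [-2.003, -2.419, 0.003]
ft_force: [0.1, -0.7, -0.1]
width: 43.8
grasp_force: 0.0
```

>>> move_arm(steps=[[[0,0,0.9],0,0.5],[[0,0,0.9],0,0.5],[[0,0,0.2],0,0.5],[[0,0,0],0,0.5],[[0,0,0],0,0.5]])

```text
t: 12.92
ee_pos: [496.6, 246.4, 76.5]
orientation: [-2.011, -2.413, 0.002]
ft_force: [1.0, 0.0, -0.6]
width: 43.4
grasp_force: 0.0
```

```bash
cat > hole.py <<'E'
from plan import *
def hole(z,things,guess):
    """dark hole mark on a light block near the world guess"""
    d,ray=wrist(things); g=cv2.cvtColor(d["image"],cv2.COLOR_RGB2GRAY)
    n,l,s,c=cv2.connectedComponentsWithStats((g<60).astype(np.uint8))
    for i in range(1,n):
        if 20<s[i,4]<400:
            w=ray(c[i],z)
            if np.hypot(*(w[:2]-guess))<15: print("hole px",c[i],"area",s[i,4],"world",w[:2])
E
python3 - <<'E'
from hole import *
plan(497,249.2,4.5,100.4)
hole(13,{"white_block":13},(497,249.2))
E
```

```text
t 12.9 at [496.6 246.4  76.5] head 100.4 j6 0.26 | shift units now [0.107 0.042 2.882] turn -0.00, after turn shift [0.107 0.042 2.882]
white_block p0.89 [319.0, 208.0, 32.0, 40.0] c [497.1 250.6] size [24.5 25.3] ang 10.4
white_block p0.75 [189.0, 157.0, 33.0, 36.0] c [390.5 273.5] size [26.8 23.7] ang 29.3
hole px [316.697 209.105] area 76 world [497.168 249.093]
```

>>> move_arm(steps=[[[0.1,0.04,0.8],0,0.5],[[0,0,0.9],0,0.5],[[0,0,0.9],0,0.5],[[0,0,0.26],0,0.5],[[0,0,0],0,0.5],[[0,0,0],0,1],[[0,0,0],0,1],[[0,0,0],0,1],[[0,0,0],0,1],[[0,0,0],0,1],[[0,0,0],0,1]])

```text
t: 13.93
ee_pos: [498.1, 249.6, 6.7]
orientation: [2.011, 2.413, 0.003]
ft_force: [-0.9, -0.4, 7.1]
width: 23.9
grasp_force: 30.0
```

```bash
python3 plan.py 538.9 -177.5 130 93.1
```

```text
t 13.9 at [498.1 249.6   6.7] head 100.4 j6 0.26 | shift units now [-17.094  -1.466  -4.944] turn 1.46, after turn shift [-17.143   0.715  -4.94 ]
```

>>> move_arm(steps=[[[0,0,-0.5],0,1],[[0,0,-1],0,1],[[0,0,-1],0,1],[[0,0,-1],0,1],[[0,0,-1],0,1],[[0,0,-0.5],0,1],[[0,0,0],0.73,1],[[0,0,0],0.73,1],[[0,0,0],0,1]])

```text
t: 14.68
ee_pos: [497.5, 249.3, 131.9]
orientation: [2.163, 2.278, 0.002]
ft_force: [0.5, -0.7, -1.3]
width: 23.6
grasp_force: 30.0
```

>>> move_arm(steps=[[[-0.95,0.04,0],0,1],[[-0.95,0.04,0],0,1],[[-0.95,0.04,0],0,1],[[-0.95,0.04,0],0,1],[[-0.95,0.04,0],0,1],[[-0.95,0.04,0],0,1],[[-0.95,0.04,0],0,1],[[-0.95,0.04,0],0,1],[[-0.95,0.04,0],0,1],[[-0.95,0.04,0],0,1],[[-0.95,0.04,0],0,1],[[-0.95,0.04,0],0,1],[[-0.95,0.04,0],0,1],[[-0.95,0.04,0],0,1],[[-0.95,0.04,0],0,1],[[-0.95,0.04,0],0,1],[[-0.95,0.04,0],0,1],[[-0.95,0.04,0],0,1],[[0,0,0],0,1],[[0,0,0],0,1]])

```text
t: 16.35
ee_pos: [538.1, -177.5, 130.6]
orientation: [-2.162, -2.28, -0.0]
ft_force: [-0.1, 0.4, -0.3]
width: 23.5
grasp_force: 30.0
```

Run:
```python
from plan import *
for i in range(4):
    plan(538.9,-177.5,68.5,93.1); cams.get_image("wrist")
p,R,o=tool();print(o['width'],o['grasp_force'],o['ft_force'])
```

```text
t 16.4 at [ 538.1 -177.5  130.6] head 93.0 j6 -0.39 | shift units now [-0.002  0.031  2.485] turn -0.01, after turn shift [-0.002  0.031  2.485]
t 16.4 at [ 537.9 -176.6  130.5] head 93.1 j6 -0.39 | shift units now [-0.041  0.039  2.48 ] turn -0.00, after turn shift [-0.041  0.039  2.48 ]
t 16.4 at [ 537.9 -176.   130.4] head 93.1 j6 -0.39 | shift units now [-0.063  0.039  2.478] turn 0.01, after turn shift [-0.063  0.039  2.478]
t 16.5 at [ 537.9 -175.7  130.4] head 93.2 j6 -0.39 | shift units now [-0.074  0.036  2.477] turn 0.01, after turn shift [-0.074  0.036  2.477]
23.590793912298086 29.999817609786987 [ 0.449  0.271 -0.096]
```

>>> move_arm(steps=[[[-0.08,0.04,0.8],0,1],[[0,0,0.9],0,1],[[0,0,0.6],0,1],[[0,0,0.1],0,1],[[0,0,0],0,1],[[0,0,0],0,1],[[0,0,0],0,1]])

```text
t: 17.13
ee_pos: [539.6, -178.0, 70.8]
orientation: [2.16, 2.281, 0.0]
ft_force: [0.4, 0.4, 0.0]
width: 24.3
grasp_force: 30.0
```

Run:
```python
from plan import *
d,ray=wrist({"white_block":80});plan(538.9,-177.5,68.5,93.1)
cv2.imwrite("pics/w5.png",cv2.resize(d["image"][120:300,230:430][:,:,::-1],None,fx=3,fy=3))
p,R,o=tool();print(o['width'],o['grasp_force'],o['ft_force'])
```

```text
white_block p0.63 [318.0, 247.0, 42.0, 48.0] c [ 540.5 -175.4] size [23.5 26.9] ang 4.5
t 17.2 at [ 539.7 -178.3   70.8] head 93.1 j6 -0.39 | shift units now [ 0.035 -0.029  0.093] turn 0.00, after turn shift [ 0.035 -0.029  0.093]
23.834214912800103 29.981331825256348 [ 0.046 -0.38  -0.277]
```

View pics/w5.png

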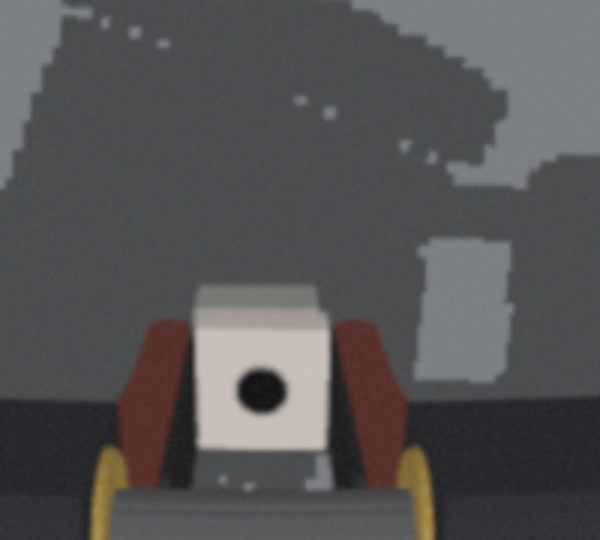

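The white block is squarely over the steel, the two faces continuous at crop rows 285–327.

>>> move_arm(steps=[[[0,-0.02,0.04],0,1],[[0,0,0.02],0,1],[[0,0,0],0,1],[[0,0,0],0,1]])

```text
t: 17.57
ee_pos: [539.0, -178.6, 69.3]
orientation: [2.161, 2.28, 0.0]
ft_force: [-0.5, 1.2, 3.2]
width: 23.5
grasp_force: 30.0
```

>>> move_arm(steps=[[[0,0,0],0,1],[[0,0,0],0,0.7],[[0,0,0],0,0.5],[[0,0,0],0,0.5],[[0,0,0],0,0.5],[[0,0,0],0,0.5],[[0,0,-0.5],0,0.5],[[0,0,-1],0,0.5],[[0,0,-0.9],0,0.5],[[0,0,0],0,0.5],[[0,0,0],0,0.5],[[0,0,0],0,0.5],[[0,0,0],0,0.5],[[0,0,0],0,0.5]])

```text
t: 18.73
ee_pos: [538.3, -178.4, 128.0]
orientation: [-2.16, -2.279, 0.001]
ft_force: [-0.4, -0.5, -0.4]
width: 44.2
grasp_force: 0.0
```

Run:
```python
from hole import *
hole(76,{"white_block":76,"steel_block":60},(539,-178))
plan(484.3,97.8,80,93)
```

```text
white_block p0.77 [320.0, 219.0, 31.0, 41.0] c [ 540.8 -178.4] size [24.7 27. ] ang 1.5
steel_block p0.80 [318.0, 197.0, 30.0, 10.0] c [ 539.7 -166.8] size [23.1  5.5] ang 3.1
hole px [318.25  217.613] area 80 world [ 540.498 -178.63 ]
t 18.9 at [ 538.5 -178.5  128.2] head 93.1 j6 -0.39 | shift units now [11.151 -1.569  1.936] turn 0.02, after turn shift [11.148 -1.586  1.936]
```

>>> move_arm(steps=[[[0.93,-0.13,0],0,0.5],[[0.93,-0.13,0],0,0.5],[[0.93,-0.13,0],0,0.5],[[0.93,-0.13,0],0,0.5],[[0.93,-0.13,0],0,0.5],[[0.93,-0.13,0],0,0.5],[[0.93,-0.13,0],0,0.5],[[0.93,-0.13,0],0,0.5],[[0.93,-0.13,0],0,0.5],[[0.93,-0.13,0],0,0.5],[[0.93,-0.13,0],0,0.5],[[0.93,-0.13,0],0,0.5],[[0,0,0.9],0,0.5],[[0,0,0.9],0,0.5],[[0,0,0],0,0.5],[[0,0,0],0,0.5],[[0,0,0],0,0.5],[[0,0,0],0,0.5]])

```text
t: 20.38
ee_pos: [485.8, 97.7, 84.9]
orientation: [2.161, 2.279, 0.002]
ft_force: [0.0, -0.0, 0.7]
width: 44.2
grasp_force: 0.0
```

Run:
```python
from plan import *
d,ray=wrist({"dark_block":11});plan(484.3,97.8,4.8,93)
cv2.imwrite("pics/w6.png",cv2.resize(d["image"][120:300,230:430][:,:,::-1],None,fx=3,fy=3))
```

```text
dark_block p0.75 [316.0, 211.0, 34.0, 36.0] c [484.1  98.4] size [26.6 25.5] ang 83.7
t 20.5 at [485.8  97.7  84.9] head 93.1 j6 0.12 | shift units now [ 0.007 -0.065  3.205] turn 0.01, after turn shift [ 0.007 -0.065  3.205]
```

View pics/w6.png

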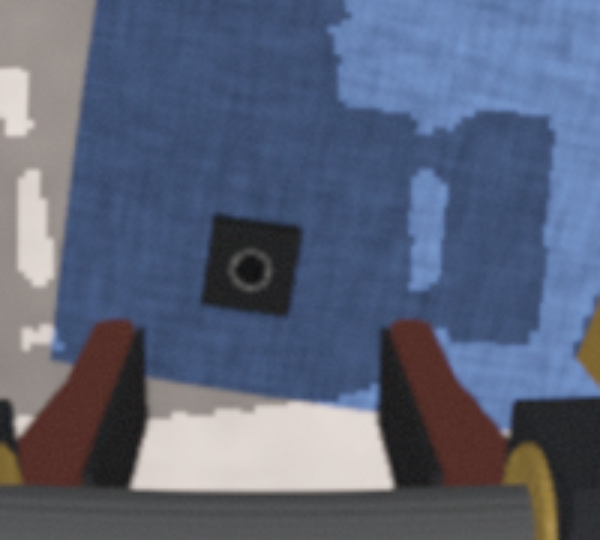

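The dark block's hole is at crop (250,269), wrist px (313,210), and it is turned about 9°.

Run:
```python
from plan import *
d,ray=wrist({});s=ray((313.3,209.7),11);print(s);plan(s[0],s[1],4.8,84)
```

```text
[484.43   96.877  11.   ]
t 20.5 at [485.6  97.7  84.8] head 93.1 j6 0.12 | shift units now [-0.032 -0.055  3.201] turn 1.81, after turn shift [-0.039 -0.05   3.201]
```

>>> move_arm(steps=[[[-0.03,-0.05,0.8],0.9,0.5],[[0,0,0.9],0.9,0.5],[[0,0,0.9],0,0.5],[[0,0,0.56],0,0.5],[[0,0,0],0,0.5],[[0,0,0],0,0.5],[[0,0,0],0,1],[[0,0,0],0,1],[[0,0,0],0,1],[[0,0,0],0,1],[[0,0,0],0,1],[[0,0,0],0,1]])

```text
t: 21.53
ee_pos: [484.0, 97.0, 5.3]
orientation: [2.333, 2.104, 0.001]
ft_force: [-0.8, -0.9, 6.1]
width: 23.7
grasp_force: 30.0
```

>>> move_arm(steps=[[[0,0,-0.5],0,1],[[0,0,-1],0,1],[[0,0,-1],0,1],[[0,0,-1],-0.9,1],[[0,0,-1],-0.9,1],[[0,0,-0.5],0,1],[[0,0,0],0,1],[[0,0,0],0,1]])

```text
t: 22.2
ee_pos: [484.0, 97.1, 130.2]
orientation: [2.161, 2.279, 0.002]
ft_force: [0.4, 0.3, -0.6]
width: 23.3
grasp_force: 30.0
```

```bash
python3 plan.py 539.3 -178.3 79.5 93.1;  python3 -c "
from plan import *
p,R,o=tool();print(o['width'],o['grasp_force'],o['ft_force'])"
```

```text
t 22.2 at [484.   97.1 130.2] head 93.1 j6 0.12 | shift units now [-11.118   1.619   2.028] turn -0.01, after turn shift [-11.119   1.611   2.028]
23.311976369979075 29.999789893627167 [ 0.415  0.284 -0.646]
```

>>> move_arm(steps=[[[-0.926,0.135,0],0,1],[[-0.926,0.135,0],0,1],[[-0.926,0.135,0],0,1],[[-0.926,0.135,0],0,1],[[-0.926,0.135,0],0,1],[[-0.926,0.135,0],0,1],[[-0.926,0.135,0],0,1],[[-0.926,0.135,0],0,1],[[-0.926,0.135,0],0,1],[[-0.926,0.135,0],0,1],[[-0.926,0.135,0],0,1],[[-0.926,0.135,0],0,1],[[0,0,0.7],0,1],[[0,0,0.8],0,1],[[0,0,0.3],0,1],[[0,0,0.1],0,1],[[0,0,0],0,1],[[0,0,0],0,1],[[0,0,0],0,1],[[0,0,0],0,1]])

```text
t: 23.87
ee_pos: [539.8, -178.2, 83.3]
orientation: [2.159, 2.28, 0.001]
ft_force: [0.6, 0.1, -1.2]
width: 23.6
grasp_force: 30.0
```

```bash
python3 plan.py 539.3 -178.3 79.5 93.1;  python3 -c "
from plan import *
p,R,o=tool();print(o['width'],o['grasp_force'],o['ft_force'])"
```

```text
t 23.9 at [ 539.8 -178.2   83.3] head 93.1 j6 -0.39 | shift units now [-0.005 -0.021  0.152] turn 0.00, after turn shift [-0.005 -0.021  0.152]
23.583922492002205 29.99981313943863 [ 0.599  0.084 -1.221]
```

>>> move_arm(steps=[[[0,-0.02,0.1],0,1],[[0,0,0.05],0,1],[[0,0,0.03],0,1],[[0,0,0],0,1],[[0,0,0],0,1]])

```text
t: 24.28
ee_pos: [538.8, -178.2, 78.3]
orientation: [2.161, 2.28, 0.0]
ft_force: [-1.9, 0.7, 5.3]
width: 23.3
grasp_force: 30.0
```

Contact. Release, rise and look.

>>> move_arm(steps=[[[0,0,0],0,0.7],[[0,0,0],0,0.5],[[0,0,0],0,0.5],[[0,0,0],0,0.5],[[0,0,0],0,0.5],[[0,0,-0.5],0,0.5],[[0,0,-1],0,0.5],[[0,0,-0.9],0,0.5],[[0,0,0],0,0.5],[[0,0,0],0,0.5],[[0,0,0],0,0.5],[[0,0,0],0,0.5]])

```text
t: 25.28
ee_pos: [537.9, -178.0, 137.2]
orientation: [-2.16, -2.279, 0.001]
ft_force: [0.5, -0.1, 0.1]
width: 43.6
grasp_force: 0.0
```

Run:
```python
from plan import *
d,ray=wrist({"dark_block":84,"white_block":76});plan(633,264,150,118.5)
cv2.imwrite("pics/w7.png",cv2.resize(d["image"][120:300,230:430][:,:,::-1],None,fx=3,fy=3))
```

```text
dark_block p0.88 [318.0, 216.0, 33.0, 37.0] c [ 540.2 -177.1] size [23.8 26.9] ang 2.3
dark_block p0.59 [317.0, 194.0, 30.0, 8.0] c [ 538.7 -160.9] size [20.8  4.4] ang 3.1
white_block p0.63 [321.0, 200.0, 35.0, 3.0] c [ 539.7 -165.8] size [23.1  3.1] ang 3.1
t 25.4 at [ 538.1 -178.   137. ] head 93.1 j6 -0.39 | shift units now [17.45   4.743 -0.516] turn -5.08, after turn shift [13.726 11.772 -0.53 ]
```

View pics/w7.png

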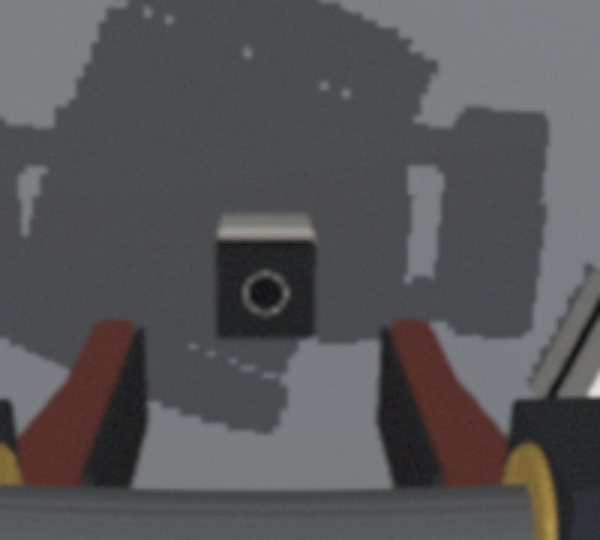

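The stack is square (dark block at crop 266,288, with white and steel flush below it). Next is the sine bar.

>>> move_arm(steps=[[[0,0,-0.1],-1,0.3],[[0,0,-0.1],-1,0],[[0,0,-0.1],-1,0],[[0,0,-0.1],-1,0],[[0,0,-0.1],-1.0,0],[[0.92,0.785,0],0,0],[[0.92,0.785,0],0,0],[[0.92,0.785,0],0,0],[[0.92,0.785,0],0,0],[[0.92,0.785,0],0,0],[[0.92,0.785,0],0,0],[[0.92,0.785,0],0,0],[[0.92,0.785,0],0,0],[[0.92,0.785,0],0,0],[[0.92,0.785,0],0,0],[[0.92,0.785,0],0,0],[[0.92,0.785,0],0,0],[[0.92,0.785,0],0,0],[[0.92,0.785,0],0,0],[[0.85,0.785,0],0,0]])

```text
t: 27.1
ee_pos: [636.4, 264.8, 149.5]
orientation: [-1.615, -2.694, 0.002]
ft_force: [0.7, -0.7, -0.2]
width: 88.0
grasp_force: 0.0
```

>>> move_arm(steps=[[[0,0,0.5],0,0],[[0,0,0.5],0,0],[[0,0,0],0,0],[[0,0,0],0,0],[[0,0,0],0,0],[[0,0,0],0,0],[[0,0,0],0,0]])

```text
t: 27.68
ee_pos: [637.2, 262.5, 126.1]
orientation: [1.617, 2.693, 0.001]
ft_force: [0.2, -0.8, 0.4]
width: 87.7
grasp_force: 0.0
```

Run:
```python
from plan import *
d,ray=wrist({"sine_bar":33});plan(634,264,23,118.5)
cv2.imwrite("pics/w8.png",cv2.resize(d["image"][40:300,200:440][:,:,::-1],None,fx=2.2,fy=2.2))
```

```text
sine_bar p0.61 [319.0, 196.0, 38.0, 143.0] c [639.7 266. ] size [ 26.5 126.3] ang 32.0
t 27.8 at [637.1 262.8 126.1] head 118.1 j6 -0.12 | shift units now [ 0.101 -0.091  4.123] turn -0.09, after turn shift [ 0.102 -0.09   4.123]
```

View pics/w8.png

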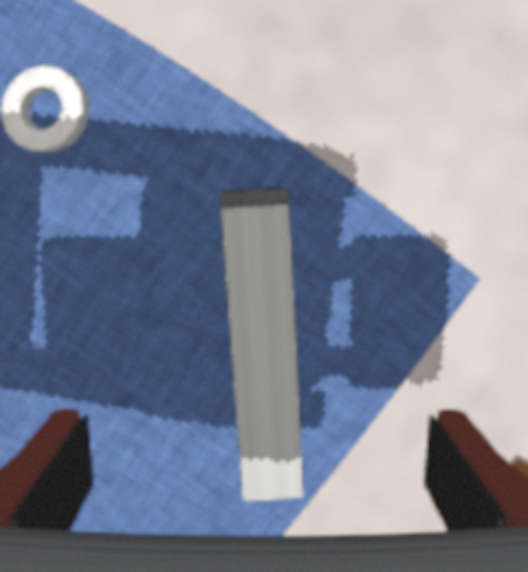

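Run:
```python
from plan import *
d,ray=wrist({});f=lambda u,v,z:ray((200+u/2.2,40+v/2.2),z)[:2]
a=f(272.5,498.5,33);b=f(256,206,38);v=a-b
print(a,b,np.linalg.norm(v),np.degrees(np.arctan2(*v[::-1])))
c=(a+b)/2;h=np.degrees(np.arctan2(-v[1],-v[0]));print(c,h);plan(c[0],c[1],23,h)
```

```text
[672.741 212.213] [610.598 314.42 ] 119.61558139415588 -58.69968818867883
[641.67  263.316] 121.30031181132118
t 27.8 at [637.1 262.9 126. ] head 118.1 j6 -0.12 | shift units now [-0.073  0.166  4.119] turn -0.65, after turn shift [-0.083  0.162  4.119]
```

The bar's plain end is at crop (272,498) and its stop at (256,198). Length checks at 119.6 mm and heading −58.7°. Grasping at mid-bar.

>>> move_arm(steps=[[[-0.07,0.17,0.8],-0.65,0],[[0,0,0.9],0,0],[[0,0,0.9],0,0],[[0,0,0.9],0,0],[[0,0,0.9],0,0],[[0,0,0.2],0,0],[[0,0,0],0,0],[[0,0,0],0,0.5],[[0,0,0],0,1],[[0,0,0],0,1],[[0,0,0],0,1],[[0,0,0],0,1],[[0,0,0],0,1],[[0,0,0],0,1],[[0,0,0],0,1],[[0,0,0],0,1],[[0,0,0],0,1],[[0,0,0],0,1]])

```text
t: 29.33
ee_pos: [640.8, 263.4, 10.3]
orientation: [-1.538, -2.738, 0.002]
ft_force: [-2.5, -1.7, 1.2]
width: 24.7
grasp_force: 30.0
```

```bash
python3 plan.py 490 -180 170 183;  python3 -c "
from plan import *
p,R,o=tool();print(o['width'],o['grasp_force'],o['ft_force'])"
```

```text
t 29.3 at [640.8 263.4  10.3] head 121.3 j6 -0.17 | shift units now [-12.01  -14.385  -6.369] turn -12.33, after turn shift [  6.952 -17.405  -6.362]
24.717535377417178 30.00009521842003 [-2.542 -1.698  1.234]
```

>>> move_arm(steps=[[[0,0,-0.2],0,1],[[0,0,-0.4],0,1],[[0,0,-0.6],0,1],[[0,0,-0.6],0,1],[[0,0,-0.6],-0.8,1],[[0,0,-0.6],-0.8,1],[[0,0,-0.6],-0.8,1],[[0,0,-0.6],-0.8,1],[[0,0,-0.6],-0.8,1],[[0,0,-0.6],-0.8,1],[[0,0,-0.5],-0.8,1],[[0,0,-0.4],-0.8,1],[[0,0,-0.1],-0.8,1],[[0,0,0],-0.8,1],[[0,0,0],-0.8,1],[[0,0,0],-0.8,1],[[0,0,0],-0.8,1],[[0,0,0],-0.8,1],[[0,0,0],-0.8,1],[[0,0,0],-0.4,1]])

```text
t: 31.0
ee_pos: [641.5, 263.8, 172.3]
orientation: [-0.097, 3.139, 0.001]
ft_force: [0.3, -0.4, -6.0]
width: 24.6
grasp_force: 30.0
```

>>> move_arm(steps=[[[0.35,-0.87,0],0,1],[[0.35,-0.87,0],0,1],[[0.35,-0.87,0],0,1],[[0.35,-0.87,0],0,1],[[0.35,-0.87,0],0,1],[[0.35,-0.87,0],0,1],[[0.35,-0.87,0],0,1],[[0.35,-0.87,0],0,1],[[0.35,-0.87,0],0,1],[[0.35,-0.87,0],0,1],[[0.35,-0.87,0],0,1],[[0.35,-0.87,0],0,1],[[0.35,-0.87,0],0,1],[[0.35,-0.87,0],0,1],[[0.35,-0.87,0],0,1],[[0.35,-0.87,0],0,1],[[0.35,-0.87,0],0,1],[[0.35,-0.87,0],0,1],[[0.35,-0.87,0],0,1],[[0.3,-0.87,0],0,1]])

```text
t: 32.67
ee_pos: [493.0, -181.9, 172.2]
orientation: [-0.091, 3.138, -0.001]
ft_force: [-0.5, 0.2, -6.0]
width: 24.9
grasp_force: 30.0
```

>>> move_arm(steps=[[[0,0,0],0,1],[[0,0,0],0,1],[[0,0,0],0,1],[[0,0,0],0,1],[[0,0,0],0,1]])

```text
t: 33.08
ee_pos: [493.6, -180.0, 170.8]
orientation: [-0.093, 3.14, -0.0]
ft_force: [0.8, 0.1, -6.4]
width: 24.7
grasp_force: 30.0
```

Run:
```python
from plan import *
plan(490,-180,130,183);p,R,o=tool();print(o['width'],o['grasp_force'],o['ft_force'],o['moment'])
d=cams.get_image("side");W=cams.get_image("wrist")
a=cv2.resize(d["image"][120:370,230:560][:,:,::-1],(528,400));b=W["image"][0:400,200:450][:,:,::-1]
cv2.imwrite("pics/c9.png",np.hstack([a,b]))
```

```text
t 33.1 at [ 493.6 -180.   170.8] head -176.6 j6 -2.00 | shift units now [0.143 0.007 1.633] turn 0.08, after turn shift [0.143 0.006 1.633]
24.679936447134143 29.99972954392433 [ 0.768  0.077 -6.392] [ 0.08  -0.016  0.024]
```

View pics/c9.png

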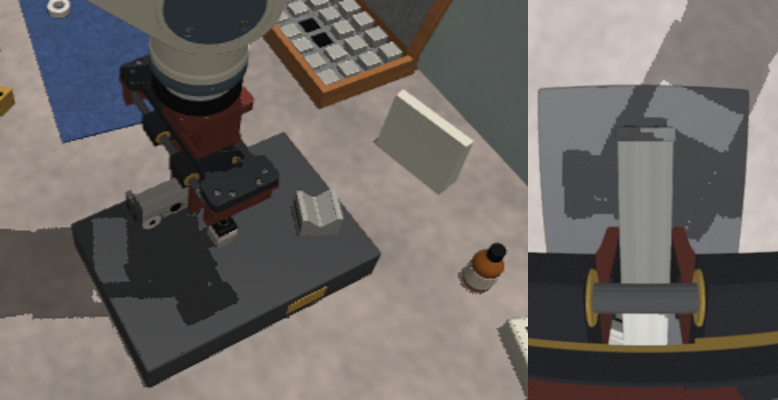

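Bar held level over the plate, stack visible below; V-block untouched.

>>> move_arm(steps=[[[0.19,-0.04,0.4],0.08,1],[[0,0,0.7],0,1],[[0,0,0.7],0,1],[[0,0,0.6],0,1],[[0,0,0.4],0,1],[[0,0,0],0,1],[[0,0,0],0,1],[[0,0,0],0,1],[[0,0,0],0,1],[[0,0,0],0,1]])

```text
t: 34.02
ee_pos: [489.1, -182.2, 101.2]
orientation: [-0.08, 3.139, -0.001]
ft_force: [0.6, -0.3, -6.5]
width: 24.7
grasp_force: 30.0
```

```bash
python3 plan.py 488.8 -181.2 93 183.2;  python3 -c "
from plan import *
p,R,o=tool();print(o['width'],o['ft_force'])"
```

```text
t 34.0 at [ 489.1 -182.2  101.2] head -177.1 j6 -2.00 | shift units now [0.012 0.042 0.33 ] turn -0.05, after turn shift [0.011 0.042 0.33 ]
24.65662732023346 [ 0.574 -0.265 -6.496]
```

>>> move_arm(steps=[[[0.01,0.04,0.1],-0.05,1],[[0,0,0.1],0,1],[[0,0,0.1],0,1],[[0,0,0.08],0,1],[[0,0,0.04],0,1],[[0,0,0],0,1],[[0,0,0],0,1],[[0,0,0],0,1]])

```text
t: 34.68
ee_pos: [488.2, -181.0, 90.0]
orientation: [0.087, -3.14, 0.0]
ft_force: [-1.1, -0.6, -0.6]
width: 24.9
grasp_force: 30.0
```

>>> move_arm(steps=[[[0,0,0.04],0,1],[[0,0,0.04],0,1],[[0,0,0.04],0,1],[[0,0,0.04],0,1],[[0.01,0,0.04],0,1],[[0,0,0],0,1],[[0,0,0],0,1]])

```text
t: 35.27
ee_pos: [487.9, -181.0, 84.8]
orientation: [0.087, -3.14, -0.0]
ft_force: [-3.9, -0.4, 0.2]
width: 25.0
grasp_force: 30.0
```

```bash
python3 -c "
from plan import *
p,R,o=tool();print(o['width'],o['ft_force'],o['moment'],p)"
```

```text
25.034808039450205 [-3.947 -0.376  0.236] [0.056 0.152 0.006] [ 487.9   -181.011   84.78 ]
```

>>> move_arm(steps=[[[0.04,0,0],0,1],[[0.02,0,0.04],0,1],[[0.01,0,0.04],0,1],[[0,0,0.04],0,1],[[0,0,0.04],0,1],[[0,0,0.04],0,1],[[0,0,0.04],0,1],[[0,0,0],0,1],[[0,0,0],0,1]])

```text
t: 36.02
ee_pos: [486.0, -181.1, 78.7]
orientation: [0.087, -3.14, -0.0]
ft_force: [-2.9, 0.4, -0.2]
width: 24.6
grasp_force: 30.0
```

```bash
python3 -c "
from plan import *
p,R,o=tool();print(o['width'],o['ft_force'],o['moment'],p)
d=cams.get_image('side');cv2.imwrite('pics/c10.png',cv2.resize(d['image'][180:360,270:470][:,:,::-1],None,fx=3,fy=3))"
```

```text
24.648961298626087 [-2.877  0.357 -0.211] [-0.014  0.061  0.036] [ 485.95  -181.073   78.726]
```

View pics/c10.png

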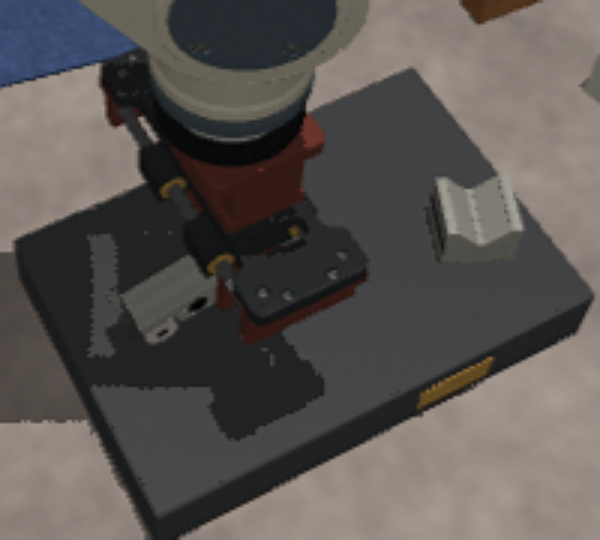

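The bar is pivoting, its stop end at left (150,310). Continue down.

>>> move_arm(steps=[[[0.01,0,0.04],0,1],[[0.01,0,0.04],0,1],[[0,0,0.04],0,1],[[0,0,0.04],0,1],[[0,0,0],0,1],[[0,0,0],0,1]])

```text
t: 36.57
ee_pos: [485.6, -181.1, 74.7]
orientation: [0.087, -3.14, -0.0]
ft_force: [-2.9, 0.1, -0.7]
width: 25.0
grasp_force: 30.0
```

>>> move_arm(steps=[[[0,0,0.04],0,1],[[0,0,0.03],0,1],[[0,0,0],0,1],[[0,0,0],0,1]])

```text
t: 36.9
ee_pos: [485.7, -181.1, 73.3]
orientation: [0.087, -3.14, 0.0]
ft_force: [-4.3, 0.5, 3.5]
width: 25.0
grasp_force: 30.0
```

Stop roller has touched down. Release.

>>> move_arm(steps=[[[0,0,0],0,0.65],[[0,0,0],0,0.5],[[0,0,0],0,0.5],[[0,0,0],0,0.5],[[0,0,0],0,0.5],[[0,0,-0.5],0,0.5],[[0,0,-0.9],0,0.5],[[0,0,-0.9],0,0.5],[[0,0,-0.9],0,0.5],[[0,0,0],0,0.5],[[0,0,0],0,0.5],[[0,0,0],0,0.5],[[0,0,0],0,0.5],[[0,0,0],0,0.5],[[0,0,0],0,0.5]])

```text
t: 38.15
ee_pos: [485.2, -180.9, 152.2]
orientation: [0.087, -3.139, -0.001]
ft_force: [0.7, 0.4, 1.5]
width: 44.0
grasp_force: 0.0
```

Run:
```python
from plan import *
d,ray=wrist({"dark_block":84,"white_block":76});plan(602,100,120,82)
cv2.imwrite("pics/c11.png",cv2.resize(d["image"][60:330,200:440][:,:,::-1],None,fx=2.2,fy=2.2))
```

```text
white_block p0.62 [621.0, 144.0, 12.0, 19.0] c [394.5 168. ] size [21.1 25.4] ang 29.8
t 38.3 at [ 485.5 -181.   152.7] head -176.8 j6 -2.01 | shift units now [-5.278 10.964  1.307] turn 20.24, after turn shift [11.779  3.049  1.318]
```

View pics/c11.png

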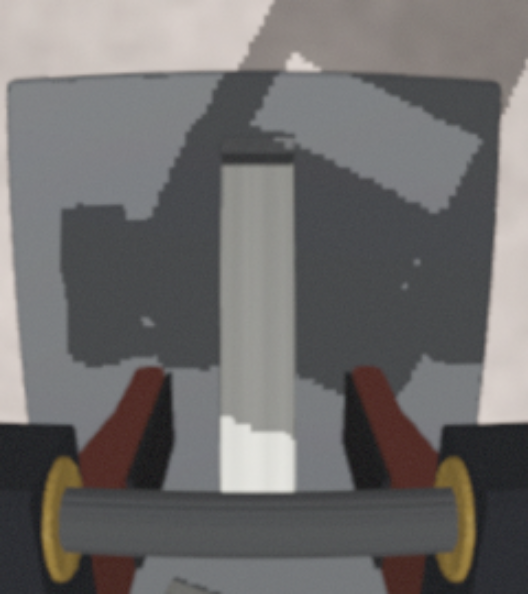

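The bar lies on the stack and plate, with its stop at crop (257,157) and sides straight (220–295). I now compute its position numerically. My picture budget is spent, so from here I work by measurement.

Run:
```python
from plan import *
d,ray=wrist({"sine_bar":80});f=lambda u,v,z:np.round(ray((200+u/2.2,60+v/2.2),z)[:2],1)
print("junction z75.4",f(257.5,163,75.4),"pred 429.2 -184.5"); print("stop top z86.7",f(257.5,150,86.7),"pred 425.1 -184.7")
for r in (180,400): print(r,[f(u,r,78+ (r-163)*0.09) for u in (220,295)])
# side: predicted roller / stop points vs mask
s=cams.get_image("side")
for b in cams.cut_out("side","sine_bar")[:2]: print("side bar",b["p"],b["rect"])
for b in cams.cut_out("side","dark_block")[:2]: print("side dark",b["p"],b["rect"])
h=np.radians(3.2);u=np.array([np.cos(h),np.sin(h),0]);w=np.array([-np.sin(h),np.cos(h),0])
def B(x,y,z,th=.347,st=np.array([539.2,-178.3,94])):
    a,c=x-50,z-10;return st+u*(a*np.cos(th)-c*np.sin(th))+w*y+np.array([0,0,a*np.sin(th)+c*np.cos(th)])
P=[proj(s,B(x,y,z)) for x in(-66,60) for y in(-12.5,12.5) for z in(14,42 if x<0 else 30)]+[proj(s,B(-50,y,0)) for y in (-12.5,12.5)]
P=np.array(P);print("pred side rect",(P.min(0)+P.max(0))/2,P.max(0)-P.min(0))
print("pred dark",proj(s,(539.2,-178.3,80)))
```

```text
sine_bar p0.89 [318.0, 204.0, 37.0, 164.0] c [ 486.1 -181. ] size [134.7  28. ] ang 3.3
junction z75.4 [ 428.3 -184.1] pred 429.2 -184.5
stop top z86.7 [ 423.5 -184.4] pred 425.1 -184.7
180 [array([ 434.7, -196.8]), array([ 433.3, -170.9])]
400 [array([ 507.6, -192.6]), array([ 506.1, -167. ])]
side bar 0.64 [332.9, 278.4, 55.5, 36.1]
side dark 0.74 [329.2, 277.4, 48.8, 37.4]
pred side rect [341.637 269.78 ] [71.393 53.99 ]
pred dark [368.877 259.533]
```

Bar matches prediction within about 1 mm. Now the wedge.

>>> move_arm(steps=[[[0,0,-0.1],1,0.3],[[0,0,-0.1],1,0],[[0,0,0],1,0],[[0,0,0],1,0],[[0,0,0],1,0],[[0,0,0],1,0],[[0,0,0],1,0],[[0,0,0],1,0],[[0,0,0],1,0],[[0,0,0],1,0],[[0,0,0],1,0],[[0,0,0],1,0],[[0,0,0],1,0],[[0,0,0],1,0],[[0,0,0],1,0],[[0,0,0],1,0],[[0,0,0],1,0],[[0,0,0],1,0],[[0,0,0],1,0],[[0,0,0],1,0]])

```text
t: 40.22
ee_pos: [485.8, -181.2, 158.2]
orientation: [2.354, 2.08, 0.0]
ft_force: [-0.5, 0.1, -0.8]
width: 87.8
grasp_force: 0.0
```

>>> move_arm(steps=[[[0.9,0.235,0],0,0],[[0.9,0.235,0],0,0],[[0.9,0.235,0],0,0],[[0.9,0.235,0],0,0],[[0.9,0.235,0],0,0],[[0.9,0.235,0],0,0],[[0.9,0.235,0],0,0],[[0.9,0.235,0],0,0],[[0.9,0.235,0],0,0],[[0.9,0.235,0],0,0],[[0.9,0.235,0],0,0],[[0.9,0.235,0],0,0],[[0.9,0.235,0],0,0],[[0,0,0.7],0,0],[[0,0,0.7],0,0],[[0,0,0],0,0],[[0,0,0],0,0],[[0,0,0],0,0],[[0,0,0],0,0]])

```text
t: 41.8
ee_pos: [597.0, 100.0, 124.3]
orientation: [2.349, 2.084, 0.002]
ft_force: [0.4, 0.1, -0.4]
width: 87.6
grasp_force: 0.0
```

```bash
cat > wedge.py <<'E'
from plan import *
from scipy.optimize import least_squares
d,ray=wrist({"wedge":20});plan(602,98.5,120,82)
p,R,_=tool();M=np.array(d["mount"]);K=d["camera_matrix"]
g=cv2.cvtColor(d["image"],cv2.COLOR_RGB2HSV)
b=cams.cut_out("wrist","wedge");print([(x["p"],np.round(x["rect"]).tolist()) for x in b])
def pw(P):
    v=(R@M[:3,:3]).T@(P-(p+R@M[:3,3]));r=np.arctan2(np.hypot(v[0],v[1]),v[2]);n=v[:2]/np.hypot(v[0],v[1])
    return K[:2,2]+K[0,0]*r*n
V=[(x,y,z) for x,zz in((-32,31),(32,8)) for y in(-15,15) for z in(0,zz)]
def sil(q):
    c,s=np.cos(q[2]),np.sin(q[2])
    return np.array([pw(np.array([q[0]+c*x-s*y,q[1]+s*x+c*y,3+z])) for x,y,z in V],np.float32)
bb=min(b,key=lambda x:np.hypot(*(ray(x["rect"][:2],15)[:2]-[602,98.5])))
m=bb["pixels"].astype(np.uint8);print(m.sum())
def cost(q):
    k=np.zeros((1600,2560),np.uint8);cv2.fillConvexPoly(k,cv2.convexHull(((sil(q)+.5)*4).round().astype(np.int32)),1)
    k=cv2.resize(k.astype(np.float32),(640,400),interpolation=cv2.INTER_AREA);return np.abs(k-m).sum()
from scipy.optimize import minimize
for h in(80,-100):
    r=minimize(cost,[602,98.5,np.radians(h)],method="Nelder-Mead",options=dict(initial_simplex=[[602,98.5,np.radians(h)],[612,98.5,np.radians(h)],[602,108,np.radians(h)],[602,98.5,np.radians(h+12)]]))
    print(r.x[:2],np.degrees(r.x[2]),r.fun)
    if h==80: q=r.x
# dark hole: which end
hs=[i for i in zip(*np.nonzero((g[...,2]<50)&cv2.dilate(m,np.ones((3,3))).astype(bool)))]
if hs: v,u=np.mean(hs,0);print("dark px",u,v,len(hs),ray((u,v),28)[:2])
a=6;plan(q[0]-a*np.cos(q[2]),q[1]-a*np.sin(q[2]),5.5,np.degrees(q[2]))
E
python3 wedge.py
```

```text
wedge p0.85 [99.0, 155.0, 45.0, 64.0] c [368.3 174. ] size [50.4 64. ] ang 32.4
wedge p0.77 [325.0, 202.0, 40.0, 85.0] c [602.7  98. ] size [72.8 31.3] ang 77.5
t 41.9 at [596.9 100.1 124.2] head 83.2 j6 0.27 | shift units now [-0.038  0.21   0.17 ] turn 0.23, after turn shift [-0.034  0.211  0.17 ]
[(0.85, [99.0, 155.0, 45.0, 64.0]), (0.77, [325.0, 202.0, 40.0, 85.0])]
2644
[602.958  99.763] 76.24125689611786 77.75
[602.574  98.643] -102.54849699672876 406.875
dark px 318.7818181818182 226.38181818181818 55 [597.38   77.474]
t 42.0 at [596.8 100.1 124.1] head 83.2 j6 0.27 | shift units now [-0.222  0.211  4.744] turn 1.38, after turn shift [-0.195  0.236  4.744]
```

Silhouette fit gives the wedge centre at (603.0, 99.8), thin end heading 76.2°, with the hole at the −y thick end. It is the wedge meant. Grasping at its centre of mass.

>>> move_arm(steps=[[[-0.22,0.21,0.6],0.7,0],[[0,0,0.9],0.68,0],[[0,0,0.9],0,0],[[0,0,0.9],0,0],[[0,0,0.9],0,0],[[0,0,0.54],0,0],[[0,0,0],0,0],[[0,0,0],0,0.5],[[0,0,0],0,1],[[0,0,0],0,1],[[0,0,0],0,1],[[0,0,0],0,1],[[0,0,0],0,1],[[0,0,0],0,1],[[0,0,0],0,1],[[0,0,0],0,1],[[0,0,0],0,1],[[0,0,0],0,1]])

```text
t: 43.45
ee_pos: [600.7, 94.2, 4.7]
orientation: [-2.471, -1.94, 0.0]
ft_force: [-0.1, -0.3, 0.2]
width: 29.5
grasp_force: 30.0
```

```bash
python3 plan.py 470 -181.6 150 3.2;  python3 -c "
from plan import *
p,R,o=tool();print(o['width'],o['grasp_force'],o['ft_force'])"
```

```text
t 43.5 at [600.7  94.2   4.7] head 76.3 j6 0.38 | shift units now [-11.957  -2.466  -5.812] turn 14.62, after turn shift [-5.836 10.721 -5.816]
29.45535769102694 29.99916672706604 [-0.133 -0.253  0.241]
```

>>> move_arm(steps=[[[0,0,-0.2],0,1],[[0,0,-0.4],0,1],[[0,0,-0.6],0,1],[[0,0,-0.6],0.8,1],[[0,0,-0.6],0.9,1],[[0,0,-0.6],0.9,1],[[0,0,-0.6],0.9,1],[[0,0,-0.6],0.9,1],[[0,0,-0.6],0.9,1],[[0,0,-0.6],0.9,1],[[0,0,-0.4],0.9,1],[[0,0,0],0.9,1],[[0,0,0],0.9,1],[[0,0,0],0.9,1],[[0,0,0],0.9,1],[[0,0,0],0.9,1],[[0,0,0],0.9,1],[[0,0,0],0.9,1],[[0,0,0],0.9,1],[[0,0,0],0.3,1]])

```text
t: 45.12
ee_pos: [600.5, 94.1, 150.2]
orientation: [3.14, 0.084, -0.0]
ft_force: [-0.4, 0.8, -3.5]
width: 29.8
grasp_force: 30.0
```

```bash
python3 plan.py 452.5 -182.6 120 3.2
```

```text
t 45.1 at [600.5  94.1 150.2] head 3.1 j6 1.65 | shift units now [-6.5   10.737  1.21 ] turn -0.03, after turn shift [-6.528 10.72   1.21 ]
```

>>> move_arm(steps=[[[-0.46,0.767,0],0,1],[[-0.46,0.767,0],0,1],[[-0.46,0.767,0],0,1],[[-0.46,0.767,0],0,1],[[-0.46,0.767,0],0,1],[[-0.46,0.767,0],0,1],[[-0.46,0.767,0],0,1],[[-0.47,0.767,0],0,1],[[-0.47,0.767,0],0,1],[[-0.47,0.767,0],0,1],[[-0.47,0.767,0],0,1],[[-0.47,0.767,0],0,1],[[-0.47,0.767,0],0,1],[[-0.47,0.767,0],0,1],[[0,0,0.4],0,1],[[0,0,0.4],0,1],[[0,0,0.3],0,1],[[0,0,0],0,1],[[0,0,0],0,1],[[0,0,0],0,1]])

```text
t: 46.78
ee_pos: [454.1, -182.6, 122.1]
orientation: [-3.14, -0.092, 0.0]
ft_force: [0.8, 0.5, -3.4]
width: 30.1
grasp_force: 30.0
```

Run:
```python
from plan import *
cams.get_image("wrist");cams.get_image("wrist");plan(452.5,-182.6,101,3.2)
p,R,o=tool();print(o['width'],o['grasp_force'],o['ft_force'])
```

```text
t 46.9 at [ 454.2 -182.8  122.4] head 3.3 j6 1.11 | shift units now [-0.069 -0.013  0.856] turn 0.03, after turn shift [-0.069 -0.013  0.856]
30.00105351542228 29.998199343681335 [ 0.031 -0.047 -2.86 ]
```

>>> move_arm(steps=[[[-0.06,0,0.3],0,1],[[0,0,0.3],0,1],[[0,0,0.2],0,1],[[0,0,0.05],0,1],[[0,0,0.04],0,1],[[0,0,0.04],0,1],[[0,0,0],0,1],[[0,0,0],0,1],[[0,0,0],0,1]])

```text
t: 47.63
ee_pos: [451.7, -183.1, 99.1]
orientation: [-3.14, -0.09, 0.001]
ft_force: [-6.3, 1.1, 3.1]
width: 29.5
grasp_force: 30.0
```

>>> move_arm(steps=[[[-0.04,0,0],0,1],[[-0.01,0,0.03],0,1],[[-0.01,0,0.03],0,1],[[0,0,0],0,1],[[0,0,0],0,1]])

```text
t: 48.05
ee_pos: [451.3, -183.4, 97.9]
orientation: [3.14, 0.09, 0.002]
ft_force: [-2.5, 2.1, 5.8]
width: 30.0
grasp_force: 30.0
```

>>> move_arm(steps=[[[-0.01,0,0.04],0,1],[[-0.01,0,0.04],0,1],[[0,0,0.04],0,1],[[-0.01,0,0.04],0,1],[[0,0,0.04],0,1],[[0,0,0],0,1],[[0,0,0],0,1]])

```text
t: 48.63
ee_pos: [450.4, -183.4, 92.7]
orientation: [3.14, 0.09, 0.001]
ft_force: [-3.2, 1.7, 3.6]
width: 30.3
grasp_force: 30.0
```

Run:
```python
from plan import *
d,ray=wrist({"sine_bar":80,"wedge":105},"w12.png")
p,R,o=tool();print(p,o['width'],o['ft_force'],o['moment'])
```

```text
sine_bar p0.97 [320.0, 124.0, 57.0, 112.0] c [ 518.7 -179.8] size [63.1 30.8] ang 3.3
wedge p0.80 [319.0, 231.0, 58.0, 105.0] c [ 462.9 -182.7] size [58.2 31.4] ang 3.7
wedge p0.61 [38.0, 252.0, 33.0, 33.0] c [427.   36.6] size [21.1 45.9] ang 23.6
[ 450.379 -183.444   92.698] 29.903207560527008 [-3.403  2.668  6.304] [0.473 0.367 0.135]
```

>>> move_arm(steps=[[[-0.01,0,0.04],0,1],[[0,0,0.04],0,1],[[-0.01,0,0.04],0,1],[[0,0,0.04],0,1],[[0,0,0],0,1],[[0,0,0],0,1]])

```text
t: 49.28
ee_pos: [449.9, -183.5, 88.6]
orientation: [3.14, 0.09, 0.001]
ft_force: [-1.8, 2.5, 4.8]
width: 30.2
grasp_force: 30.0
```

Run:
```python
from plan import *
d,ray=wrist({});p,R,o=tool();print(p,o['ft_force'],o['moment'])
for n in("sine_bar","wedge"):
    b=cams.cut_out("wrist",n)[0];m=b["pixels"];r=np.nonzero(m.any(1))[0];c0=m[r[0]:r[0]+4].any(0).nonzero()[0].mean()
    print(n,b["p"],r[0],r[-1],c0)
    if n=="sine_bar": print("plain end at z116.2",ray((c0,r[0]),116.2),"dark top front z94",)
```

```text
[ 449.935 -183.503   88.616] [-2.223  2.062  4.733] [0.416 0.247 0.193]
sine_bar 0.97 66 179 317.5
plain end at z116.2 [ 543.88  -178.313  116.2  ] dark top front z94
wedge 0.78 235 269 33.0
```

>>> move_arm(steps=[[[-0.01,0,0.04],0,1],[[-0.01,0,0.04],0,1],[[0,0,0.02],0,1],[[0,0,0],0,1],[[0,0,0],0,1]])

```text
t: 49.85
ee_pos: [449.6, -183.5, 86.1]
orientation: [3.14, 0.09, 0.002]
ft_force: [-0.3, 3.9, 5.2]
width: 29.7
grasp_force: 30.0
```

>>> move_arm(steps=[[[-0.01,0,0.03],0,1],[[0,0,0.02],0,1],[[0,0,0],0,1],[[0,0,0],0,1]])

```text
t: 50.18
ee_pos: [449.4, -183.5, 84.9]
orientation: [3.14, 0.09, 0.002]
ft_force: [-0.6, 3.7, 5.1]
width: 29.7
grasp_force: 30.0
```

Run:
```python
from plan import *
d,ray=wrist({});p,R,o=tool();print(p,o['ft_force'],o['moment'])
M=np.array(d["mount"]);K=d["camera_matrix"]
m=[b for b in cams.cut_out("wrist","wedge") if abs(b["rect"][0]-320)<60]
m=m[0];print(m["p"],m["rect"]);m=m["pixels"];r=np.nonzero(m.any(1))[0]
for v in(r[0]+1,r[-1]-1): c=m[v].nonzero()[0];print(v,c.min(),c.max())
# thin top edge (z about 105 if level) 
print("thin end",ray((m[r[0]+1].nonzero()[0].mean(),r[0]),105.3))
# dark hole
g=d["image"].max(2);k=(g<50)&cv2.morphologyEx(m.astype(np.uint8),cv2.MORPH_CLOSE,np.ones((15,15))).astype(bool)
y,x=k.nonzero();print("hole",len(x), x.mean() if len(x) else 0,y.mean() if len(x) else 0)
```

```text
[ 449.375 -183.501   84.906] [0.227 3.424 5.533] [ 0.71  -0.068  0.122]
0.64 [319.1, 231.3, 59.9, 105.7]
181 287 347
281 289 345
thin end [ 491.809 -181.114  105.3  ]
hole 0 0 0
```

>>> move_arm(steps=[[[-0.01,0,0.03],0,1],[[0,0,0.03],0,1],[[0,0,0],0,1],[[0,0,0],0,1]])

```text
t: 50.62
ee_pos: [449.4, -183.5, 84.6]
orientation: [3.14, 0.09, 0.003]
ft_force: [-4.0, 6.3, 21.4]
width: 29.9
grasp_force: 30.0
```

Run:
```python
from plan import *
p,R,o=tool();print(p,o['ft_force'],o['moment'])
```

```text
[ 449.368 -183.454   84.586] [-4.036  6.29  21.393] [1.266 0.528 0.121]
```

Flat contact (21 N). Ease off slightly and release.

>>> move_arm(steps=[[[0,0,-0.03],0,1],[[0,0,0],0,1],[[0,0,0],0,0.63],[[0,0,0],0,0.55],[[0,0,0],0,0.45],[[0,0,0],0,0.45],[[0,0,0],0,0.45],[[0,0,-0.5],0,0.45],[[0,0,-0.9],0,0.45],[[0,0,-0.9],0,0.45],[[0,0,0],0,0.45],[[0,0,0],0,0.45],[[0,0,0],0,0.45],[[0,0,0],0,0.45],[[0,0,0],0,0.45],[[0,0,0],0,0.45]])

```text
t: 51.95
ee_pos: [448.0, -183.3, 140.6]
orientation: [-3.14, -0.09, 0.002]
ft_force: [0.2, 0.4, 0.4]
width: 48.3
grasp_force: 0.0
```

```bash
cat > fit.py <<'E'
from plan import *
from scipy.optimize import minimize
d,ray=wrist({});p,R,o=tool();print(p,o['ft_force'],o['width'])
M=np.array(d["mount"]);K=d["camera_matrix"]
def pw(P):
    v=(R@M[:3,:3]).T@(P-(p+R@M[:3,3]));r=np.arctan2(np.hypot(v[0],v[1]),v[2]);n=v[:2]/np.hypot(v[0],v[1]);return K[:2,2]+K[0,0]*r*n
W=[b for b in cams.cut_out("wrist","wedge") if abs(b["rect"][0]-320)<60];S=[b for b in cams.cut_out("wrist","sine_bar") if abs(b["rect"][0]-320)<60]
for n,L in(("wedge",W),("bar",S)):
    for b in L: print(n,round(b["p"],2),np.round(b["rect"],1).tolist())
cv2.imwrite("pics/f_%.1f.png"%o["t"],d["image"][:,:,::-1])
def B(x,y,z,e=0,h=3.3,th=.347,ys=-177.8):
    h=np.radians(h);u=np.array([np.cos(h),np.sin(h),0]);w=np.array([-u[1],u[0],0]);a,c=x-50,z-10
    return np.array([538.1+e,ys,94])+u*(a*np.cos(th)-c*np.sin(th))+w*y+np.array([0,0,a*np.sin(th)+c*np.cos(th)])
print("pred (bar unshifted) plain end",pw(B(60,0,30)),"wedge thin top",pw(B(4,0,38)),"wedge thick top",pw(B(-60,0,61)),"stop top",pw(B(-66,0,42)))
print("per mm along bar at thin top",pw(B(5,0,38))-pw(B(4,0,38)),"at plain end",pw(B(60,0,30,1))-pw(B(60,0,30)))
g=d["image"].astype(int)
if W:
    m=W[0]["pixels"];r=m.any(1).nonzero()[0]
    for v in np.linspace(r[0]+3,r[-1]-3,4).astype(int): c=m[v].nonzero()[0];print("wedge row",v,c.min(),c.max())
if S:
    m=S[0]["pixels"];r=m.any(1).nonzero()[0]
    for v in np.linspace(r[0]+2,r[-1]-3,3).astype(int): c=m[v].nonzero()[0];print("bar row",v,c.min(),c.max())
for v in range(60,300,6): print(v,g[v,317].tolist(),end=" ")
E
python3 fit.py
```

```text
[ 448.1   -183.289  140.714] [ 0.188  0.828 -0.616] 47.84753522123216
wedge 0.94 [319.7, 213.7, 46.8, 104.4]
wedge 0.22 [315.9, 77.0, 26.7, 2.0]
bar 0.7 [317.3, 121.2, 42.2, 85.6]
pred (bar unshifted) plain end [316.493  83.551] wedge thin top [316.59  171.539] wedge thick top [316.668 266.41 ] stop top [316.72  253.897]
per mm along bar at thin top [-0.002 -1.349] at plain end [ 0.096 -1.627]
wedge row 166 294 340
wedge row 197 296 340
wedge row 229 296 337
wedge row 261 297 337
bar row 80 298 335
bar row 119 297 336
bar row 159 300 335
60 [115, 118, 121] 66 [115, 119, 120] 72 [114, 117, 119] 78 [210, 207, 205] 84 [196, 195, 189] 90 [204, 204, 199] 96 [204, 203, 199] 102 [203, 203, 199] 108 [206, 205, 200] 114 [206, 206, 201] 120 [206, 206, 201] 126 [206, 206, 201] 132 [206, 206, 201] 138 [207, 207, 203] 144 [207, 207, 201] 150 [207, 207, 203] 156 [208, 207, 203] 162 [202, 199, 192] 168 [207, 176, 90] 174 [244, 210, 113] 180 [247, 213, 113] 186 [161, 131, 66] 192 [156, 129, 61] 198 [159, 128, 63] 204 [160, 131, 65] 210 [158, 129, 64] 216 [160, 130, 61] 222 [158, 130, 64] 228 [159, 130, 65] 234 [160, 130, 65] 240 [160, 130, 66] 246 [23, 22, 22] 252 [13, 15, 18] 258 [134, 106, 50] 264 [152, 128, 93] 270 [139, 131, 126] 276 [135, 129, 125] 282 [132, 125, 122] 288 [74, 75, 77] 294 [81, 82, 83]
```

```bash
cat >> fit.py <<'E'

print()
V=[(x,y,z) for x,zz in((-32,31),(32,8)) for y in(-15,15) for z in(0,zz)]
m=W[0]["pixels"].astype(np.uint8)
def world(q,v):   # q: s bar x, y, yaw, extra tilt; hinge at thick bottom edge
    s,y,yaw,t=q;x,yy,z=v;x0=x+32;x1=x0*np.cos(t)-z*np.sin(t);z1=x0*np.sin(t)+z*np.cos(t);x=x1-32
    return B(s+x*np.cos(yaw)-yy*np.sin(yaw),y+x*np.sin(yaw)+yy*np.cos(yaw),30+z1)
def cost(q):
    P=np.array([pw(world(q,v)) for v in V])
    k=np.zeros((1600,2560),np.uint8);cv2.fillConvexPoly(k,cv2.convexHull(((P+.5)*4).round().astype(np.int32)),1)
    return np.abs(cv2.resize(k.astype(np.float32),(640,400),interpolation=cv2.INTER_AREA)-m).sum()
s0=np.array([-26,0,0,0.]);sx=[s0]+[s0+np.eye(4)[i]*[4,3,.05,.08][i] for i in range(4)]
r=minimize(cost,s0,method="Nelder-Mead",options=dict(initial_simplex=sx));print("free tilt",r.x,r.fun)
r=minimize(lambda q:cost([*q,0]),s0[:3],method="Nelder-Mead",options=dict(initial_simplex=[x[:3] for x in sx[:4]]));print("flat",r.x,r.fun)
S0=S[0]["pixels"];c=S0[:,305:330].any(1).nonzero()[0];print("plain end row",c[0],"pred",pw(B(60,0,30))[1])
for v in range(70,90): print(v,int(g[v,310:325].mean()),end="; ")
for v in range(156,190,2): print(v,g[v,310:325].mean(0).astype(int),end="; ")
E
python3 fit.py | tail -6
```

```text
bar row 159 298 335
60 [117, 119, 121] 66 [116, 118, 122] 72 [112, 115, 118] 78 [199, 198, 194] 84 [193, 193, 187] 90 [204, 204, 198] 96 [203, 203, 198] 102 [204, 203, 198] 108 [204, 204, 199] 114 [206, 205, 200] 120 [206, 205, 200] 126 [206, 206, 201] 132 [206, 205, 200] 138 [206, 206, 201] 144 [207, 207, 201] 150 [207, 207, 202] 156 [208, 208, 203] 162 [206, 202, 196] 168 [195, 163, 80] 174 [244, 210, 112] 180 [247, 213, 115] 186 [160, 131, 64] 192 [157, 127, 62] 198 [159, 129, 63] 204 [159, 130, 63] 210 [158, 128, 64] 216 [161, 131, 66] 222 [156, 128, 60] 228 [157, 128, 62] 234 [159, 129, 63] 240 [158, 127, 60] 246 [32, 26, 25] 252 [17, 16, 19] 258 [133, 108, 54] 264 [153, 128, 85] 270 [138, 130, 126] 276 [134, 128, 125] 282 [131, 123, 120] 288 [75, 76, 78] 294 [76, 78, 80] 
free tilt [-25.035  -0.345  -0.      0.019] 106.0625
flat [-25.283  -0.395  -0.002] 109.8125
plain end row 78 pred 84.08858767490419
70 116; 71 117; 72 115; 73 103; 74 87; 75 89; 76 102; 77 150; 78 196; 79 209; 80 200; 81 164; 82 150; 83 163; 84 190; 85 199; 86 200; 87 199; 88 199; 89 199; 156 [205 204 199]; 158 [205 204 199]; 160 [205 204 199]; 162 [203 200 193]; 164 [181 158 112]; 166 [174 143  70]; 168 [195 163  80]; 170 [245 210 112]; 172 [246 211 114]; 174 [245 211 113]; 176 [245 210 113]; 178 [244 211 112]; 180 [245 210 112]; 182 [235 201 106]; 184 [210 177  91]; 186 [166 136  67]; 188 [158 129  63];
```

The bar shifted about 1 mm and the wedge is flat at bar x ≈ −26, y ≈ −0.4. Withdraw and check the whole setup.

>>> move_arm(steps=[[[0,0,-0.8],0,0.45],[[0,0,-0.8],0,0.45],[[0,-0.8,-0.4],0,0.45],[[0,-0.8,0],0,0.45],[[0,-0.8,0],0,0.45],[[0,-0.8,0],0,0.45],[[0,-0.8,0],0,0.45],[[0,-0.8,0],0,0.45],[[0,-0.8,0],0,0.45],[[0,-0.8,0],0,0.45],[[0,-0.8,0],0,0.45],[[0,-0.8,0],0,0.45],[[0,-0.8,0],0,0.45],[[0,-0.8,0],0,0.45],[[0,-0.8,0],0,0.45],[[0,0,0],0,0.45],[[0,0,0],0,0.45]])

```text
t: 53.67
ee_pos: [433.5, 76.6, 191.4]
orientation: [3.14, 0.094, 0.0]
ft_force: [-0.3, -0.1, -0.5]
width: 48.4
grasp_force: 0.0
```

Run:
```python
from look import *
np.set_printoptions(precision=1,suppress=True)
h=np.radians(3.3);u=np.array([np.cos(h),np.sin(h),0]);w=np.array([-u[1],u[0],0]);th=.347
def B(x,y,z):
    a,c=x-50,z-10;return np.array([539,-177.8,94])+u*(a*np.cos(th)-c*np.sin(th))+w*y+np.array([0,0,a*np.sin(th)+c*np.cos(th)])
def bx(P,s): P=np.array([proj(s,p) for p in P]);return np.r_[(P.min(0)+P.max(0))/2,P.max(0)-P.min(0)]
E_=(-12,12)
blk=lambda z0,z1:[np.array([539,-178,0])+u*a+w*b+[0,0,z] for a in E_ for b in E_ for z in(z0,z1)]
wed=[B(-26+x,y,30+z) for x,zz in((-32,31),(32,8)) for y in(-15,15) for z in(0,zz)]
bar=[B(x,y,z) for x,zs in((-66,(14,42)),(60,(18,30)),(-50,(0,))) for y in(-12.5,12.5) for z in zs]
for cam in("side","top"):
    s=cams.get_image(cam)
    cv2.imwrite("pics/end_%s.png"%cam,s["image"][:,:,::-1])
    for n,P in(("steel_block",blk(50,66)),("white_block",blk(66,76)),("dark_block",blk(76,84)),("sine_bar",bar),("wedge",wed),("v_block",None),("ring_gauge",None)):
        L=[(np.round(b["rect"],1).tolist(),round(b["p"],2)) for b in cams.boxes_of(cam,n)]
        print(cam,n,L[:3],"pred",None if P is None else bx(P,s))
```

```text
side steel_block [([372.6, 271.4, 10.5, 5.8], 0.4), ([368.8, 282.1, 197.7, 157.7], 0.17)] pred [368.  265.7  18.6  19.9]
side white_block [([224.4, 150.8, 18.7, 12.8], 0.59), ([342.2, 269.4, 71.2, 55.1], 0.57)] pred [368.4 262.1  18.6  18.4]
side dark_block [([428.4, 252.8, 31.8, 27.6], 0.58), ([369.6, 283.1, 194.7, 157.6], 0.36)] pred [368.8 259.5  18.7  17.9]
side sine_bar [([329.5, 275.9, 43.2, 33.5], 0.75), ([341.8, 272.4, 76.9, 50.2], 0.6)] pred [341.2 269.6  70.9  54.1]
side wedge [([224.9, 181.3, 26.6, 25.3], 0.88), ([326.4, 274.1, 39.2, 31.5], 0.79)] pred [327.5 274.8  44.7  35.6]
side v_block [([428.2, 252.6, 36.6, 27.1], 0.71)] pred None
side ring_gauge [] pred None
top steel_block [] pred [406.1 197.4  13.4  12.4]
top white_block [([409.7, 206.2, 17.6, 27.1], 0.18)] pred [407.4 196.5  13.   12.2]
top dark_block [] pred [408.4 195.9  13.   12.2]
top sine_bar [([410.4, 217.6, 17.0, 55.0], 0.97)] pred [411.9 221.3  16.7  61.6]
top wedge [([414.8, 233.8, 21.1, 37.6], 0.89), ([246.3, 283.8, 27.6, 15.6], 0.73), ([415.8, 148.7, 25.0, 27.0], 0.61)] pred [414.7 234.2  18.7  34.8]
top v_block [([415.9, 148.1, 24.9, 24.2], 0.78)] pred None
top ring_gauge [([187.2, 211.6, 7.8, 11.0], 0.39)] pred None
```

All predictions match both cameras, and the V-block is unmoved. Handing in.

```bash
python3 -c "
from workcell import ctrl
print(ctrl.close_job())"
```

```text
the job is handed in; nothing more can be done
None
```

I built the stack, laid the sine bar on it and the wedge against the stop, and handed the job in at about 54 s. The last camera measurements agreed with the intended setup, but the hand-in returned no verdict and the arm partly hid the ring gauge in the final views.

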